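Load the packed-bed canister with ceramic balls by scoop

TASK

Using the scoop, move at least three of the four white ceramic balls from the aluminium tray into the open canister; the fourth may stay in the tray, but none may be spilled anywhere else. Then lay the scoop down (do not drop it) flat on its black mat, right way up. Never touch the balls with the gripper itself, and leave the syringe and tape roll where they are.

Things in the scene. Friction and masses are not known exactly. Their poses are not given: they have to be found in the camera images.
- tray: Fixed aluminium trough, 285 mm long (x = -154 to +131 mm), 102 mm wide (y). Origin: at its underside. Floor 4 mm thick, flat inside from x = -150 to +55 mm, inner width 94 mm; walls 45 mm high, 75 beyond x = +18 mm. Beyond x = +55 mm the floor rises as a 30 degree ramp to x = +128 mm, z = 46 mm, ended by a 95 mm high wall; this end faces away from the robot.
- scoop: Blue scoop, orange handle, 150 g, lies flat, mouth to its +x. Origin: underside of the bowl floor, which spans x = -50 to +55 mm, 80 mm wide (74 inside), 3 mm thick, 2 at the lip. Sides 38 mm high, 6 from x = +5 to +45, none beyond; back wall 42; top and front open. Handle: flat bar 24 mm by 18 mm (y), leaning back 15 degrees from z towards -x, from the back wall to (-80, 0, 132) mm.
- scoop_grip (a point): Point on the axis of the scoop's handle where it is best gripped, fingers closing across its 18 mm width (the scoop's y), at (-71.4, 0, 100.4) mm in the scoop's frame; axes as the scoop's.
- scoop_lip (a point): Middle of the scoop's front edge, underside, at (55, 0, 0) mm in the scoop's frame.
- mat: Fixed black rubber mat 220 mm (x) by 150 mm (y), 5 mm thick, on which the scoop lies at the start and to which it returns. Origin: underside centre.
- canister: Fixed open steel canister with ribbed (bellows) sides and no lid, 110 mm high: outer radius 56 mm, inner 52 mm up to z = 75 mm, then flaring like a funnel to an outer radius of 80 mm at the rim. Inner floor at z = 5 mm. Origin: underside centre.
- ball0: White glazed (slippery) ceramic ball, 32 mm across, 40 g, loose in the tray; it rolls. Origin: its centre.
- ball1: White glazed (slippery) ceramic ball, 32 mm across, 40 g, loose in the tray; it rolls. Origin: its centre.
- ball2: White glazed (slippery) ceramic ball, 32 mm across, 40 g, loose in the tray; it rolls. Origin: its centre.
- ball3: White glazed (slippery) ceramic ball, 32 mm across, 40 g, loose in the tray; it rolls. Origin: its centre.
- syringe: Bystander: clear plastic syringe lying on the bench, 157 mm long, 32 mm high. Leave alone.
- tape_roll: Bystander: roll of orange tape lying flat, 76 mm across, 22 mm high. Leave alone.
There are look-alikes about, which are no part of the job. Of the things that look like the scoop, the middle-sized one is meant.

How it is judged:
By the outcome, as a careful person would: the job done as asked, in the order asked, and still so for the second after the job is handed in, with the robot touching nothing.
It also fails if it takes over 64 s, if anything falls off the work surface, if the arm or the gripper's body presses on something with over 40 N, if the wrist force passes 120 N, or if a joint passes its speed limit or range.

ROBOT

A 6-joint arm with a two-finger parallel gripper is mounted at the origin on the work surface. World frame = base frame: x ahead of the robot, y to its left, z up, the work surface at z = 0. Lengths are in mm, angles in rad, forces in N, time in s.
With the tool pointing down it reaches from about 350 to 875 mm from the base axis. Payload 4.2 kg.
Tool frame: the origin (TCP) lies at the very end of the fingers, on their centre line; the grasp point (between the pads) lies 19 mm behind it; z points along the fingers, y is the line along which they close (so a half turn about z gives the same grasp; the last joint's range is limited). The gripper opens to 85 mm and grips with 20 to 120 N. Pads are 22 mm wide; open, the fingers measure 114 mm over their backs; the gripper's body (76 mm by 85 mm) begins 54 mm behind the grasp point. The pads swing forward as they close: fully open they stand 13 mm farther back than shut.
Start: joints at [1.39, 0.385, 0.008, 0, -1.194, -0.259], TCP at [266.065, 565.516, 231.312] pointing down, gripper open.
Joint ranges: [-3.14, 3.14], [-1.21, 2.06], [-1.07, 1.41], [-3.16, 2.05], [-2.99, -0.16], [-3.1, 3.1]. Speed limits (rad/s): [2.79, 2.79, 3.14, 3.14, 3.14, 3.14].

INTERFACE

Orientations are given as a unit quaternion [x, y, z, w].
In Python, from bench import read_state, get_image, get_calibration, job_done gives the robot as it stands.
- The arm moves only by the shell command python3 -m creep 'ROWS'. ROWS is a JSON object of lists of equal length, an entry for each row: "translation": the shift along the world's x, y, z in cm, a list of three; "delta_rot": the turn, a rotation vector about the world's x, y, z in degrees, a list of three; "hand": the finger opening in cm, from 0 to 8.54. A call has 1 to 8 rows; each row is the pose to reach, as a shift and turn from the pose commanded when the call began; what a row does not reach only later rows make up. A row lasts 1/8 s, in which the tool goes at most 62.5 mm and 10.7 degrees, less where a joint would pass 70% of its speed; a pose out of reach is approached as far as the arm can. A call with a gripper value outside its range is refused whole. The fingers move at their own pace and stop on an object; the grip force is fixed at half the most. Time passes only in rows, so rows that repeat a pose let the fingers close. It gives the time, the measured TCP pose, the force, the opening and the grip force at its end, in the units of the state.
- read_state(): the state, without advancing time (a new reading comes with each control period).
- get_image(name): name is "side" or "top" or "wrist"; returns (picture, depth): 384x512x3 uint8, red, green, blue; 384x512 float32, mm along the optical axis (not along the pixel's ray), 0 where there is no reading.
- get_calibration(name): a dict with "intrinsics" (3x3 intrinsics, pixels), "xyz" and "attitude" of the camera in the world. Camera axes: x right, y down, z forward; pixel columns grow to the right and rows downward; lengths in mm; the calibration is good to about 2 mm. The wrist camera is an equidistant fisheye: a pixel r from the principal point sees the ray r / f radians off the axis. A picture is of the moment at which its call begins: read the wrist's pose just before it. get_calibration takes no time and is no camera call; for the wrist camera it gives the pose at the moment of the call.
- job_done(): hands the job in; it is judged then, once.
The state is a dict: "clock": time; "joints": joint angles; "joint_vel": joint speeds; "joint_efforts": joint torques, N m; "position": TCP position; "ee_rot": TCP orientation; "contact_force": force on the tool from outside, world axes, zero at the start; "wrist_torque": the same for the moment, N m; "gripper_width": finger opening in mm; "grasp_force": force on a finger pad.
Only numpy, scipy, OpenCV 4.12 (cv2) and the standard library are available. Lean on these libraries where they do the work, as an engineer would, in place of code of your own. Each camera call takes 0.05 s, during which the arm holds its last target. There are 200 camera calls.

## Working session

There is one attempt and no reset: what is moved stays moved. The work goes in short steps, Python scripts to look and compute and a shell command to move; the robot and the scene stay as the last step left them, time stands still between calls to the robot, and variables do not carry over. Pictures are saved under pics/ and viewed, at most 10 in all, crops included, and the job is handed in when it is done.

```bash
mkdir -p pics; ls
python3 - <<'E'
from bench import *
import cv2,numpy as np
for n in("top","side"):
    p,d=get_image(n); c=get_calibration(n); np.savez(f"pics/{n}.npz",p=p,d=d)
    cv2.imwrite(f"pics/{n}0.png",p[:,:,::-1]); print(n,c)
print(get_calibration("wrist")); print(read_state())
E
```

```text
pics
top {'intrinsics': array([[383.44362175,   0.        , 253.57022017],
       [  0.        , 383.44362175, 182.66039883],
       [  0.        ,   0.        ,   1.        ]]), 'xyz': array([ 386.19651661,  -85.82427715, 1097.02775663]), 'attitude': array([ 0.71160801, -0.70013613,  0.05000669, -0.03037716])}
side {'intrinsics': array([[448.99690777,   0.        , 249.15762765],
       [  0.        , 448.99690777, 192.79527738],
       [  0.        ,   0.        ,   1.        ]]), 'xyz': array([ 133.40040019,  826.81958043, 1048.05770924]), 'attitude': array([-0.15991942,  0.91053824, -0.37413494,  0.07327298])}
{'intrinsics': array([[297.31863964,   0.        , 253.731269  ],
       [  0.        , 297.31863964, 197.63718653],
       [  0.        ,   0.        ,   1.        ]]), 'xyz': array([341.8467462 , 530.48194093, 372.67887378]), 'attitude': array([-0.52821901,  0.83283313,  0.13934303, -0.08920301])}
{'clock': 0.1, 'joints': array([ 1.38963643e+00,  3.85480572e-01,  6.78915889e-03, -4.72045618e-04,
       -1.19396722e+00, -2.58600735e-01]), 'joint_vel': array([ 7.24904567e-05, -1.02848667e-03,  3.42192416e-03,  3.59917004e-03,
       -1.40127463e-03,  8.13052018e-04]), 'joint_efforts': array([-3.62941046e-04, -3.93322742e+01,  1.88928008e+01,  4.19790432e+00,
       -2.63640301e-03,  6.66632616e-06]), 'position': array([265.83219327, 565.09013194, 230.33534309]), 'ee_rot': array([ 9.75904123e-01, -2.18197681e-01, -1.83171574e-04,  9.38945661e-04]), 'contact_force': array([ 0.25475487, -0.31877361, -0.2315085 ]), 'wrist_torque': array([-0.03753442, -0.02108343,  0.01139228]), 'grasp_force': 0.0, 'gripper_width': 85.43208759077847}
```

View pics/top0.png

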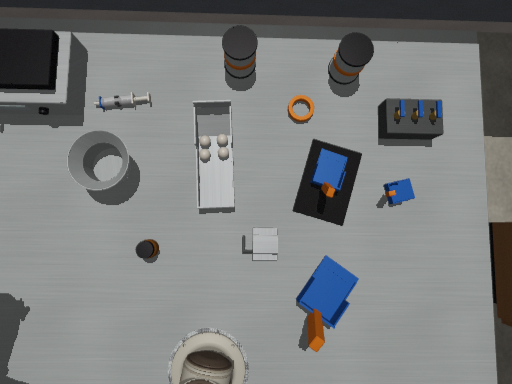

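View pics/side0.png

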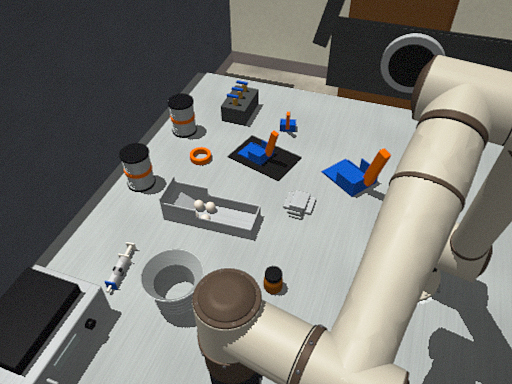

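The top view shows the middle-sized scoop on its mat around (328,178), the tray at (215,155) with four balls near (205–223, 141–155), and the canister at (98,162). The side view shows the same layout: scoop (262,152), tray (210,208), canister (173,280).

```bash
cat > h.py <<'E'
import numpy as np,cv2
from scipy.spatial.transform import Rotation as R
from bench import *
def cloud(n,p=None,d=None):
    c=get_calibration(n)
    if p is None: p,d=get_image(n)
    K=c["intrinsics"];v,u=np.mgrid[:384,:512]
    x=(u-K[0,2])/K[0,0];y=(v-K[1,2])/K[1,1]
    if n=="wrist":
        r=np.hypot(x,y);s=np.where(r>1e-6,np.tan(np.minimum(r,1.5))/np.maximum(r,1e-6),1);x,y=x*s,y*s
    P=np.stack([x*d,y*d,d],-1)@R.from_quat(c["attitude"]).as_matrix().T+c["xyz"]
    P[d<=0]=np.nan
    return p,P
def rect(Q):
    r=cv2.minAreaRect(Q[:,:2].astype(np.float32));return np.round(r[0],1),np.round(r[1],1),round(r[2],2)
E
python3 - <<'E'
from h import *
for n in("top","side"):
    z=np.load(f"pics/{n}.npz");p,P=cloud(n,z["p"],z["d"])
    hsv=cv2.cvtColor(p,cv2.COLOR_RGB2HSV);H,S,V=[hsv[...,i].astype(int) for i in range(3)]
    X,Y,Z=np.moveaxis(P,-1,0)
    print(n,"bench z",np.nanmedian(Z[(S<40)&(abs(Z)<15)]))
    blue=(H>100)&(H<130)&(S>150)&(V>50)
    ora=(H<18)&(S>170)&(V>80)
    k,l,st,ce=cv2.connectedComponentsWithStats(blue.astype(np.uint8))
    for i in range(1,k):
        if st[i,4]>100:
            Q=P[(l==i)&~np.isnan(Z)];print("blue",np.round(ce[i]),st[i,4],np.round(np.median(Q,0)),rect(Q),np.round(np.percentile(Q[:,2],[1,10,50,99]),1))
    k,l,st,ce=cv2.connectedComponentsWithStats(ora.astype(np.uint8))
    for i in range(1,k):
        if st[i,4]>25:
            Q=P[(l==i)&~np.isnan(Z)];print("orange",np.round(ce[i]),st[i,4],np.round(np.median(Q,0)),np.round(np.percentile(Q,[2,98],axis=0)).tolist())
    u,v=[(215,155),(210,208)][n=="side"]
    # objects above the bench by components
    m=(Z>3)&(Z<130)&(np.abs(Y)<700)
    k,l,st,ce=cv2.connectedComponentsWithStats(m.astype(np.uint8),connectivity=4)
    for i in range(1,k):
        if st[i,4]>150:
            Q=P[l==i];print("obj",np.round(ce[i]),st[i,4],np.round(np.median(Q,0)),rect(Q),np.round(np.percentile(Q[:,2],[1,50,99])))
E
```

```text
top bench z 1.6159782593078944
blue [329. 169.] 1003 [ 554. -335.   10.] (array([ 553.2, -335.3]), array([ 89.1, 106.6]), 71.68) [ 4.4  6.7  9.7 48.5]
blue [400. 191.] 476 [ 497. -541.    4.] (array([ 494. , -536.8]), array([59.1, 80.2]), 14.3) [-1.3  0.9  3.7 33.2]
blue [328. 291.] 2347 [ 213. -328.    6.] (array([ 215.3, -323.9]), array([115.8, 152.2]), 55.06) [ 0.7  2.9  6.  61.5]
orange [343.  70.] 90 [ 822. -357.   72.] [[814.0, -401.0, 63.0], [860.0, -334.0, 78.0]]
orange [240.  65.] 84 [830. -70.  71.] [[824.0, -110.0, 62.0], [851.0, -29.0, 77.0]]
orange [301. 108.] 310 [ 730. -249.   22.] [[695.0, -284.0, 5.0], [764.0, -214.0, 27.0]]
orange [328. 190.] 126 [ 483. -303.  134.] [[466.0, -326.0, 25.0], [503.0, -296.0, 142.0]]
orange [390. 193.] 37 [ 480. -477.   99.] [[474.0, -485.0, 44.0], [485.0, -469.0, 104.0]]
orange [315. 330.] 530 [ 142. -264.  153.] [[112.0, -290.0, 57.0], [166.0, -246.0, 193.0]]
obj [53. 84.] 4016 [734. 406. 106.] (array([767.6, 446.7]), array([186.6, 313.5]), 52.71) [  4. 106. 127.]
obj [342.  70.] 679 [ 826. -356.   66.] (array([ 851.1, -374.1]), array
[... 3283 characters left out ...]
09. , -43.5]), array([348.2, 196.4]), 0.65) [ 3. 30. 95.]
obj [299. 202.] 610 [ 335. -140.   19.] (array([ 337.5, -147.6]), array([126.9,  98.6]), 79.78) [ 3. 19. 30.]
obj [120. 267.] 507 [736. 272.  25.] (array([749.6, 254.8]), array([ 51.8, 182.7]), 10.69) [ 3. 25. 33.]
obj [172. 279.] 3050 [568. 268.  74.] (array([582.9, 256.6]), array([164.5, 246.2]), 40.14) [  4.  74. 112.]
obj [ 63. 336.] 5089 [703. 516. 108.] (array([763. , 460.4]), array([186.8, 365.3]), 23.91) [  7. 108. 128.]
obj [273. 279.] 481 [319. 183.  56.] (array([328.7, 149.5]), array([ 56.1, 101.5]), 10.42) [ 3. 56. 70.]
obj [432. 284.] 353 [-80.  28.  13.] (array([-83.7,  26.4]), array([122.5,  32.7]), 76.23) [ 3. 13. 48.]
```

```bash
cat > fit.py <<'E'
from h import *
from scipy.optimize import least_squares
def box(lo,hi): return (np.array(lo)+hi)/2.,(np.array(hi)-lo)/2.,np.eye(3)
t=np.radians(15);Rh=np.array([[np.cos(t),0,-np.sin(t)],[0,1,0],[np.sin(t),0,np.cos(t)]])
a=np.array([-80,0,132.]);u=Rh[:,2];b=a-u*110
SCOOP=[box([-50,-40,0],[55,40,3]),box([-50,37,0],[5,40,38]),box([-50,-40,0],[5,-37,38]),box([5,37,0],[45,40,6]),box([5,-40,0],[45,-37,6]),box([-50,-40,0],[-47,40,42]),((a+b)/2,np.array([12,9,55.]),Rh)]
r=np.radians(-30);c,s=np.cos(r),np.sin(r);Rr=np.array([[c,0,s],[0,1,0],[-s,0,c]])
TRAY=[box([-154,-51,0],[60,51,4]),box([-154,47,0],[18,51,45]),box([-154,-51,0],[18,-47,45]),box([18,47,0],[131,51,75]),box([18,-51,0],[131,-47,75]),box([-154,-51,0],[-150,51,45]),box([128,-51,0],[131,51,95]),(np.array([91.5,0,25])-2*Rr[:,2],np.array([42,49,2.]),Rr)]
def sdf(Q,bs):
    o=[]
    for c,h,M in bs:
        q=abs((Q-c)@M)-h;o.append(np.linalg.norm(np.maximum(q,0),axis=1)+np.minimum(q.max(1),0))
    return np.min(o,0)
def pose(Q,bs,x0,z0=None):
    def f(v):
        L=(Q-[v[0],v[1],v[2]])@R.from_euler('z',v[3],degrees=True).as_matrix()
        return sdf(L,bs)
    s=least_squares(f,x0,loss='soft_l1',f_scale=2,x_scale=[1,1,1,1]);return np.round(s.x,1),np.median(abs(f(s.x)))
E
python3 - <<'E'
from fit import *
from scipy.optimize import least_squares
A=[];
for n in("top","side"):
    z=np.load(f"pics/{n}.npz");p,P=cloud(n,z["p"],z["d"]);P=P-[0,0,1.4]
    hsv=cv2.cvtColor(p,cv2.COLOR_RGB2HSV);H,S,V=[hsv[...,i].astype(int) for i in range(3)];X,Y,Z=np.moveaxis(P,-1,0)
    col=((H>100)&(H<130)|(H<18))&(S>150)&(V>50)
    sc=P[col&(np.hypot(X-520,Y+325)<110)]
    tr=P[(Z>2)&(Z<100)&(abs(X-600)<165)&(abs(Y-3)<70)]
    ca=P[(Z>104)&(Z<114)&(np.hypot(X-564,Y-316)<95)]
    g=lambda v:np.hypot(ca[:,0]-v[0],ca[:,1]-v[1])-78
    A.append((sc,tr))
    print(n,"scoop",pose(sc,SCOOP,[551,-334,5,-18]),"tray",pose(tr,TRAY,[610,5,0,3]),"can",least_squares(g,[564,316],loss='soft_l1').x.round(1),np.std(g(least_squares(g,[564,316]).x)))
    K=P[(V>=0)&(S<45)&(Z>16)&(Z<38)&(abs(Y-3)<36)&(X<690)&(X>480)]
    k,lab,ce=cv2.kmeans(K.astype(np.float32),4,None,(3,50,.1),10,cv2.KMEANS_PP_CENTERS)
    for i in range(4):
        q=K[lab[:,0]==i];s=least_squares(lambda v:np.linalg.norm(q-v,axis=1)-16,ce[i]-[0,0,8],loss='soft_l1');print("ball",len(q),s.x.round(1),s.cost.round(1))
    m=P[(V<60)&(abs(Z-5)<4)&(np.hypot(X-520,Y+325)<150)];print("mat",rect(m),np.median(m[:,2]))
print("both scoop",pose(np.vstack([A[0][0],A[1][0]]),SCOOP,[551,-334,5,-18]),"tray",pose(np.vstack([A[0][1],A[1][1]]),TRAY,[610,5,0,3]))
E
```

```text
top scoop (array([ 551.4, -331. ,    6.2,  -18.8]), np.float64(0.7638190196593548)) tray (array([591.6,  -1.9,   3.7,   2.5]), np.float64(1.0972361509173085)) can [551.4 287.7] 2.9147013012432117
ball 226 [680.7   4.8  17.1] 1676.0
ball 96 [589.2  26.4  20.3] 319.8
ball 158 [612.8 -20.4  33.8] 975.5
ball 92 [627.8  27.   20.3] 57.0
mat (array([ 517.6, -327.7]), array([149.5, 217.6]), 74.09) 4.9670511982236345
side scoop (array([ 551. , -333.2,    6. ,  -18.1]), np.float64(1.0427870980222629)) tray (array([590.6,  -3.1,   4.3,   3.3]), np.float64(1.1138237058954985)) can [549.3 287.4] 2.646213532803711
ball 127 [610.1 -20.   28.9] 748.6
ball 72 [681.6 -12.9  13.4] 265.0
ball 48 [596.1  19.7  22.7] 149.4
ball 14 [499.4  25.4  19.5] 86.9
mat (array([ 518., -327.]), array([150.8, 218. ]), 73.99) 4.984681744428576
both scoop (array([ 551.3, -331.9,    6.1,  -18.1]), np.float64(0.9740511186458178)) tray (array([591.2,  -2.6,   3.9,   2.8]), np.float64(1.0967707116200245))
```

Run:
```python
from fit import *
for n in("top","side"):
    z=np.load(f"pics/{n}.npz");p,P=cloud(n,z["p"],z["d"]);P=P-[0,0,1.4]
    L=(P-[591.2,-2.6,0])@R.from_euler('z',2.8,degrees=True).as_matrix()
    X,Y,Z=np.moveaxis(L,-1,0);m=(abs(Y)<40)
    print(n,[ (x,np.nanmedian(Z[m&(abs(X-x)<8)]).round(1)) for x in(-135,-120,-100,-80,-60,-40,70,80,90,100,110,120)])
    wl=(Z>40)&(Z<60)&(X>-150)&(X<0);print("walltops z",np.nanmedian(Z[wl&(abs(Y)<60)]),"Y",np.percentile(Y[wl&(abs(Y)<60)],[2,98]))
    g=(Z>12)&(Z<45)&(abs(Y)<42)&(X>-40)&(X<62)
    g=cv2.morphologyEx(g.astype(np.uint8),cv2.MORPH_OPEN,np.ones((2,2)))>0
    Q=L[g]
    def f(v):
        c=np.c_[v.reshape(4,2),[20]*4];return np.min(abs(np.linalg.norm(Q[:,None]-c,axis=2)-16),1)
    from scipy.optimize import least_squares
    best=min((least_squares(f,(np.array([[0,20],[35,20],[0,-20],[35,-20]])+np.random.default_rng(i).normal(0,12,(4,2))).ravel(),loss='soft_l1',f_scale=2) for i in range(25)),key=lambda s:s.cost)
    print(len(Q),best.x.reshape(4,2).round(1).tolist(),best.cost)
```

```text
top [(-135, np.float64(4.1)), (-120, np.float64(4.2)), (-100, np.float64(4.5)), (-80, np.float64(4.2)), (-60, np.float64(4.3)), (-40, np.float64(4.4)), (70, np.float64(12.6)), (80, np.float64(18.3)), (90, np.float64(24.3)), (100, np.float64(30.2)), (110, np.float64(36.2)), (120, np.float64(45.1))]
walltops z 45.000828877618886 Y [-50.96986398  50.63140738]Traceback (most recent call last):
  File "<stdin>", line 14, in <module>
  File "<stdin>", line 14, in <genexpr>
    return func(*args, **kwargs)
    raise ValueError("Residuals are not finite in the initial point.")
ValueError: Residuals are not finite in the initial point.
```

```bash
cat > plan.py <<'E'
from fit import *
S0=(np.array([551.3,-331.9,5.]),R.from_euler('z',-18.1,degrees=True))
s15,c15=np.sin(t),np.cos(t)
G=R.from_matrix(np.array([[c15,0,s15],[0,-1,0],[s15,0,-c15]]))   # tool in scoop frame
def grasp_tcp(S,back=0):
    T=S[1]*G; z=T.as_matrix()[:,2]
    return S[0]+S[1].apply([-71.4,0,100.4])+(19-back)*z, T
def now():
    s=read_state();return s["position"],R.from_quat(s["ee_rot"])
def rows(targets,base=None):
    p,q=base or now()
    for P,Q in targets: print("t",((P-p)/10).round(2).tolist(),"r",(Q*q.inv()).as_rotvec(degrees=True).round(1).tolist(),"|",np.round(P).tolist())
E
python3 - <<'E'
from plan import *
T=S0[1]*G;print("grip",S0[0]+S0[1].apply([-71.4,0,100.4]))
rows([grasp_tcp(S0,130),grasp_tcp(S0,60),grasp_tcp(S0)])
z=np.load("pics/top.npz");p,P=cloud("top",z["p"],z["d"]);P=P-[0,0,1.4]
for u,v in[(205,141),(222,140),(204,155),(223,153)]:
    q=P[v-3:v+4,u-3:u+4].reshape(-1,3);q=q[q[:,2].argsort()[::-1][:15]]
    print((np.median(q,0)-[591.2,-2.6,0])@R.from_euler('z',2.8,degrees=True).as_matrix())
E
```

```text
grip [ 483.43317676 -309.71770292  105.4       ]
t [19.03, -86.59, -1.77] r [-5.4, -14.0, 7.1] | [456.0, -301.0, 213.0]
t [20.75, -87.15, -8.53] r [-5.4, -14.0, 7.1] | [473.0, -306.0, 145.0]
t [22.23, -87.63, -14.33] r [-5.4, -14.0, 7.1] | [488.0, -311.0, 87.0]
[nan nan nan]
[ 37.35807458 -23.06568927  35.27210849]
[-1.35668049 28.34218924 36.50250641]
[  2.4804113  -25.10248229  34.93970482]
```

```bash
python3 -m creep '{"translation":[[1.3,-5.8,0.5],[2.6,-11.6,1],[3.9,-17.4,1],[5.2,-23.2,1],[6.5,-29,1],[7.8,-34.8,1],[9.1,-40.6,1],[10.4,-46.4,1]],"delta_rot":[[0,0,0],[-1,-2,1],[-1.5,-4,2],[-2,-6,3],[-3,-8,4],[-4,-10,5],[-5,-12,6],[-5.4,-14,7.1]],"hand":[8.5,8.5,8.5,8.5,8.5,8.5,8.5,8.5]}'
python3 -m creep '{"translation":[[1.3,-5.8,0],[2.6,-11.6,0],[3.9,-17.4,0],[5.2,-23.2,0],[6.5,-29,-1],[7.8,-34.8,-1],[8.6,-40.2,-2.5],[8.6,-40.2,-2.5]],"delta_rot":[[0,0,0],[0,0,0],[0,0,0],[0,0,0],[0,0,0],[0,0,0],[0,0,0],[0,0,0]],"hand":[8.5,8.5,8.5,8.5,8.5,8.5,8.5,8.5]}'
python3 - <<'E'
from plan import *
p,P=cloud("wrist");cv2.imwrite("pics/w1.png",p[:,:,::-1])
rows([grasp_tcp(S0,130),grasp_tcp(S0,60),grasp_tcp(S0)]);print(read_state()["joints"])
hsv=cv2.cvtColor(p,cv2.COLOR_RGB2HSV);H,S,V=[hsv[...,i].astype(int) for i in range(3)];X,Y,Z=np.moveaxis(P,-1,0)
col=((H>100)&(H<130)|(H<18))&(S>150)&(V>50);sc=P[col&(np.hypot(X-520,Y+325)<110)&(Z<150)]
print(len(sc),pose(sc,SCOOP,[551,-334,5,-18]),"bench",np.nanmedian(Z[(S<40)&(abs(Z)<12)]))
E
```

```text
clock: 1.1
position: [369.9, 99.8, 241.2]
ee_rot: [0.979, -0.155, 0.13, 0.019]
contact_force: [-0.0, 0.2, 0.5]
gripper_width: 84.7
grasp_force: 0.0
clock: 2.1
position: [455.2, -303.5, 213.8]
ee_rot: [0.979, -0.159, 0.127, 0.019]
contact_force: [-1.2, 0.2, -0.6]
gripper_width: 85.3
grasp_force: 0.0
t [0.1, 0.12, -0.2] r [-0.2, -0.1, 0.2] | [456.0, -301.0, 213.0]
t [1.82, -0.44, -6.96] r [-0.2, -0.1, 0.2] | [473.0, -306.0, 145.0]
t [3.3, -0.93, -12.76] r [-0.2, -0.1, 0.2] | [488.0, -311.0, 87.0]
[-0.28554035  0.1490903  -0.39394238  0.00848242 -0.76952516  1.53183868]
4175 (array([ 551.5, -331.1,    4.8,  -18.9]), np.float64(0.47505949046584384)) bench -0.14500718535049373
```

View pics/w1.png

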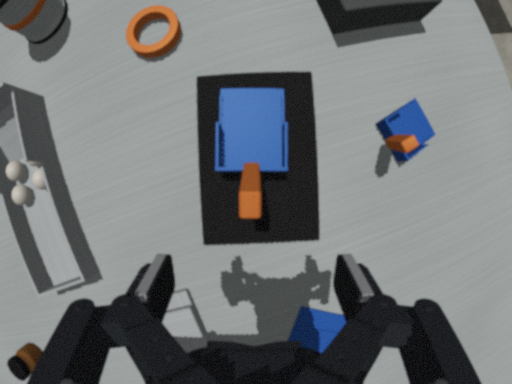

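The wrist view shows the scoop flat on the mat with the handle at (250,190), centred between the fingers. The wrist-camera fit (551.5, -331.1, 4.8 mm) agrees with the fixed cameras, so I'll descend and grip.

```bash
sed -i 's/551.3,-331.9,5./551.5,-331.2,5./;s/-18.1,deg/-18.8,deg/' plan.py
python3 - <<'E'
from plan import *
rows([grasp_tcp(S0,60),grasp_tcp(S0)])
E
```

```text
t [1.87, -0.28, -6.96] r [-0.2, -0.1, -0.5] | [474.0, -305.0, 145.0]
t [3.34, -0.78, -12.76] r [-0.2, -0.1, -0.5] | [489.0, -310.0, 87.0]
```

```bash
python3 -m creep '{"translation":[[1,-0.1,-3.5],[1.9,-0.3,-7],[2.6,-0.5,-10],[3.3,-0.8,-12.7],[3.3,-0.8,-12.7],[3.3,-0.8,-12.7]],"delta_rot":[[-0.2,-0.1,-0.5],[-0.2,-0.1,-0.5],[-0.2,-0.1,-0.5],[-0.2,-0.1,-0.5],[-0.2,-0.1,-0.5],[-0.2,-0.1,-0.5]],"hand":[8.5,8.5,8.5,8.5,8.5,8.5]}'
python3 -m creep '{"translation":[[0,0,0],[0,0,0],[0,0,0],[0,0,0],[0,0,0],[0,0,0],[0,0,0],[0,0,0]],"delta_rot":[[0,0,0],[0,0,0],[0,0,0],[0,0,0],[0,0,0],[0,0,0],[0,0,0],[0,0,0]],"hand":[4,1.2,1.2,1.2,1.2,1.2,1.2,1.2]}'
python3 - <<'E'
from plan import *
p,P=cloud("wrist");cv2.imwrite("pics/w2.png",p[:,:,::-1]); np.savez("pics/w2.npz",p=p,P=P)
rows([grasp_tcp(S0)])
hsv=cv2.cvtColor(p,cv2.COLOR_RGB2HSV);H,S,V=[hsv[...,i].astype(int) for i in range(3)];X,Y,Z=np.moveaxis(P,-1,0)
col=((H>100)&(H<130))&(S>150)&(V>50);sc=P[col&(np.hypot(X-540,Y+325)<110)&(Z<60)]
print(len(sc),pose(sc,SCOOP,[551,-334,5,-18]));
E
```

```text
clock: 2.9
position: [489.7, -307.9, 90.6]
ee_rot: [0.978, -0.159, 0.131, 0.022]
contact_force: [0.3, 0.3, 0.3]
gripper_width: 84.7
grasp_force: 0.0
clock: 3.9
position: [488.9, -308.6, 89.5]
ee_rot: [0.978, -0.16, 0.13, 0.021]
contact_force: [-2.4, 0.0, 4.6]
gripper_width: 17.3
grasp_force: 60.6
t [-0.04, -0.12, -0.25] r [0.1, 0.1, -0.3] | [489.0, -310.0, 87.0]
7865 (array([ 552.3, -329.7,    4.9,  -18.7]), np.float64(0.4217519794496454))
```

```bash
cat >> plan.py <<'E'
import json,os
def save_rel(S):
    p,q=now();json.dump([q.inv().apply(S[0]-p).tolist(),(q.inv()*S[1]).as_quat().tolist()],open("rel.json","w"))
def tcp_for(S):
    a,b=json.load(open("rel.json"));Q=S[1]*R.from_quat(b).inv();return S[0]-Q.apply(a),Q
def scoop_now():
    a,b=json.load(open("rel.json"));p,q=now();return p+q.apply(a),q*R.from_quat(b)
TR=(np.array([591.2,-2.6,0.]),R.from_euler('z',2.8,degrees=True))
def in_tray(lip,pitch,roll=0):
    """scoop pose with lip (55,0,0) at tray-frame point, nose up by pitch deg"""
    Q=TR[1]*R.from_euler('y',-pitch,degrees=True);return TR[0]+TR[1].apply(lip)-Q.apply([55,0,0]),Q
def fit6(name="wrist"):
    p,P=cloud(name);S=scoop_now();hsv=cv2.cvtColor(p,cv2.COLOR_RGB2HSV);H,Sa,V=[hsv[...,i].astype(int) for i in range(3)]
    Q=P[(H>100)&(H<130)&(Sa>150)&(V>50)&~np.isnan(P[...,2])]
    L0=S[1].inv().apply(Q-S[0]);k=sdf(L0,SCOOP)<15;L0=L0[k][::3]
    f=lambda v:sdf(R.from_rotvec(v[3:],degrees=True).inv().apply(L0-v[:3]),SCOOP)
    s=least_squares(f,np.zeros(6),loss='soft_l1',f_scale=2);d=s.x
    print("fit6 correction in scoop frame",d.round(2),len(L0),np.median(f(d)))
    return p,(S[0]+S[1].apply(d[:3]),S[1]*R.from_rotvec(d[3:],degrees=True))
E
python3 - <<'E'
from plan import *
save_rel((np.array([552.3,-329.7,5.]),R.from_euler('z',-18.7,degrees=True)))
up=(np.array([552.3,-329.7,150.]),R.from_euler('z',-18.7,degrees=True))
rows([tcp_for(up),tcp_for(in_tray([-40,0,120],0)),tcp_for(in_tray([-40,0,60],0)),tcp_for(in_tray([-40,0,6],0))])
E
python3 -m creep '{"translation":[[0,0,1],[0,0,3],[0,0,6],[0,0,9],[0,0,12],[0,0,14],[0,0,14]],"delta_rot":[[0,0,0],[0,0,0],[0,0,0],[0,0,0],[0,0,0],[0,0,0],[0,0,0]],"hand":[1.2,1.2,1.2,1.2,1.2,1.2,1.2]}'
python3 - <<'E'
from plan import *
p,S=fit6()
S2=scoop_now();print(S2[0],S2[1].as_euler('ZYX',degrees=True))
rows([tcp_for(in_tray([-40,0,140],0)),tcp_for(in_tray([-40,0,70],0)),tcp_for(in_tray([-40,0,6],0))])
E
```

```text
t [-0.0, 0.0, 14.5] r [0.0, 0.0, 0.0] | [489.0, -309.0, 235.0]
t [-5.93, 29.78, 11.5] r [0.0, 0.0, 21.5] | [430.0, -11.0, 205.0]
t [-5.93, 29.78, 5.5] r [0.0, 0.0, 21.5] | [430.0, -11.0, 145.0]
t [-5.93, 29.78, 0.1] r [0.0, 0.0, 21.5] | [430.0, -11.0, 91.0]
clock: 4.82
position: [489.9, -308.5, 230.9]
ee_rot: [0.978, -0.16, 0.132, 0.022]
contact_force: [0.3, -0.7, -3.2]
gripper_width: 17.2
grasp_force: 59.8
fit6 correction in scoop frame [ 1.38 -0.16  1.65 -0.28  0.23 -0.02] 3743 -0.015936771569633468
[ 552.28401799 -329.20421625  144.6651949 ] [-1.87037793e+01 -2.76558452e-03  4.45477337e-02]
t [-5.93, 29.73, -0.47] r [-0.0, 0.0, 21.5] | [430.0, -11.0, 225.0]
t [-5.93, 29.73, -7.47] r [-0.0, 0.0, 21.5] | [430.0, -11.0, 155.0]
t [-5.93, 29.73, -13.87] r [-0.0, 0.0, 21.5] | [430.0, -11.0, 91.0]
```

```bash
python3 -m creep '{"translation":[[-0.6,4,0],[-1.4,9,0],[-2.4,14,0],[-3.4,19,0],[-4.4,24,0],[-5.1,28,0],[-5.5,29.7,0],[-5.5,29.7,0]],"delta_rot":[[0,0,3],[0,0,6],[0,0,10],[0,0,14],[0,0,18],[0,0,21],[0,0,21.5],[0,0,21.5]],"hand":[1.2,1.2,1.2,1.2,1.2,1.2,1.2,1.2]}'
python3 - <<'E'
from plan import *
p,S=fit6();cv2.imwrite("pics/w3.png",p[:,:,::-1])
S2=scoop_now();print((S2[0]-TR[0])@TR[1].as_matrix(),S2[1].as_euler('ZYX',degrees=True))
rows([tcp_for(in_tray([-36,0,70],0)),tcp_for(in_tray([-36,0,6],0))])
E
```

```text
clock: 5.88
position: [432.9, -10.8, 227.9]
ee_rot: [0.991, 0.027, 0.13, -0.003]
contact_force: [0.1, -0.4, -2.1]
gripper_width: 17.4
grasp_force: 60.1
fit6 correction in scoop frame [ 0.33  0.7  -0.49 -0.23  0.32  0.12] 3833 -0.03179502439410076
[-91.63347377  -0.61881926 143.43267974] [ 2.87280817  0.14209537 -0.01993797]
t [0.04, 0.07, -7.36] r [0.0, -0.1, -0.1] | [434.0, -11.0, 155.0]
t [0.04, 0.07, -13.76] r [0.0, -0.1, -0.1] | [434.0, -11.0, 91.0]
```

View pics/w3.png

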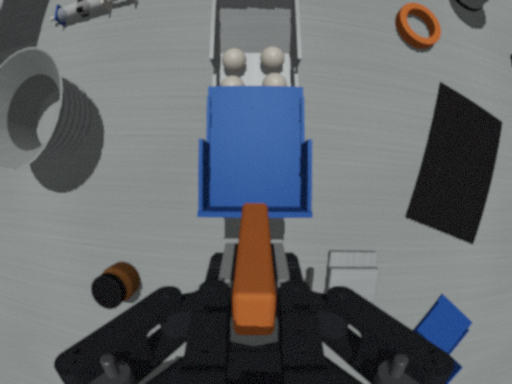

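```bash
python3 -m creep '{"translation":[[0,0.1,-4],[0,0.1,-8],[0,0.1,-11],[0,0.1,-13],[0,0.1,-13.7],[0,0.1,-13.7]],"delta_rot":[[0,0,0],[0,0,0],[0,0,0],[0,0,0],[0,0.5,0],[0,0.5,0]],"hand":[1.2,1.2,1.2,1.2,1.2,1.2]}'
python3 -m creep '{"translation":[[0,0,-0.1],[0,0,-0.1]],"delta_rot":[[0,0,0],[0,0,0]],"hand":[1.2,1.2]}'
python3 - <<'E'
from plan import *
p,S=fit6()
for s in(scoop_now(),S): print((s[0]-TR[0])@TR[1].as_matrix(),s[1].as_euler('ZYX',degrees=True),"lip z",(s[0]+s[1].apply([55,0,0]))[2])
E
```

```text
clock: 6.68
position: [443.0, -10.1, 100.3]
ee_rot: [0.99, 0.027, 0.137, -0.004]
contact_force: [-1.4, -17.1, 43.9]
gripper_width: 16.8
grasp_force: 66.6
clock: 6.92
position: [443.2, -10.1, 100.2]
ee_rot: [0.99, 0.027, 0.137, -0.004]
contact_force: [-4.4, -16.3, 52.5]
gripper_width: 17.5
grasp_force: 67.8
fit6 correction in scoop frame [-14.62  -1.58  -3.6   -1.14   8.36   0.5 ] 3809 -0.04293991756060889
[-80.48366159   0.24683762  16.47236577] [ 2.92902187 -0.64122209  0.07043043] lip z 17.087881945502907
[-95.0629771   -1.35745064  12.7046068 ] [ 3.35734523  7.72057204 -1.04713615] lip z 5.315797395332111
```

The scoop's handle caught the top of the tray's near wall and rotated slightly in the grip. I'll lift it, re-measure it in the hand, and re-enter about 20 mm further forward.

```bash
python3 -m creep '{"translation":[[0.3,0,1.5],[1,0,5],[1.5,0,8],[1.5,0,8],[1.5,0,8]],"delta_rot":[[0,0,0],[0,0,0],[0,0,0],[0,0,0],[0,0,0]],"hand":[1.2,1.2,1.2,1.2,1.2]}'
python3 - <<'E'
from plan import *
p,S=fit6();save_rel(S);p,S=fit6();save_rel(S);cv2.imwrite("pics/w4.png",p[:,:,::-1])
print((S[0]-TR[0])@TR[1].as_matrix(),S[1].as_euler('ZYX',degrees=True))
rows([tcp_for(in_tray([-15,0,70],0)),tcp_for(in_tray([-15,0,6],0)),tcp_for(in_tray([-15,0,4],0))]);print(read_state()["joints"])
E
```

```text
clock: 7.6
position: [447.9, -11.5, 169.8]
ee_rot: [0.992, 0.025, 0.126, -0.003]
contact_force: [-1.1, 0.8, -2.6]
gripper_width: 17.2
grasp_force: 59.6
fit6 correction in scoop frame [-13.38   0.14  -3.    -0.32   7.89   0.18] 3757 -0.04365757665915426
fit6 correction in scoop frame [-0.28 -0.12 -0.41  0.05  0.07 -0.1 ] 3757 -0.05019709766317959
[-91.78419943  -1.46576215  80.92604309] [ 2.80897389  8.68269769 -0.29902305]
t [0.89, 0.15, -1.98] r [0.7, -8.7, -0.0] | [457.0, -10.0, 150.0]
t [0.89, 0.15, -8.38] r [0.7, -8.7, -0.0] | [457.0, -10.0, 86.0]
t [0.89, 0.15, -8.58] r [0.7, -8.7, -0.0] | [457.0, -10.0, 84.0]
[ 0.39656743  0.02118104 -0.72228716  0.15278425 -0.59556938  1.10848276]
```

View pics/w4.png

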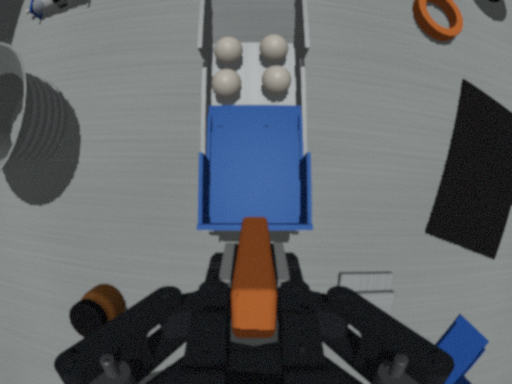

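```bash
cat >> plan.py <<'E'
def balls(name="wrist"):
    p,P=cloud(name);L=(P-TR[0])@TR[1].as_matrix();hsv=cv2.cvtColor(p,cv2.COLOR_RGB2HSV)
    m=(L[...,2]>22)&(L[...,2]<70)&(abs(L[...,1])<44)&(L[...,0]>-30)&(L[...,0]<125)&(hsv[...,1]<60)
    m&=(L[...,2]>(4+np.maximum(0,L[...,0]-55)*.577+15))
    k,l,st,ce=cv2.connectedComponentsWithStats(m.astype(np.uint8))
    for i in range(1,k):
        if st[i,4]>40:
            q=L[l==i];s=least_squares(lambda v:np.linalg.norm(q-v,axis=1)-16,np.median(q,0)-[0,0,10],loss='soft_l1');print("ball",st[i,4],ce[i].round(),s.x.round(1))
    return p
E
python3 - <<'E'
from plan import *
balls()
E
```

```text
ball 586 [274.  47.] [ 41.2 -21.8  19.6]
ball 596 [228.  50.] [38.5 27.6 19.6]
ball 631 [276.  79.] [  3.5 -24.3  19.5]
ball 649 [226.  83.] [-0.5 29.  19.6]
```

```bash
python3 -m creep '{"translation":[[0.8,0.3,-1],[0.8,0.3,-3],[0.8,0.3,-6],[0.8,0.3,-8],[0.8,0.3,-8.4],[0.8,0.3,-8.4]],"delta_rot":[[0.5,-6,0],[0.7,-8.7,0],[0.7,-8.7,0],[0.7,-8.7,0],[0.7,-8.7,0],[0.7,-8.7,0]],"hand":[1.2,1.2,1.2,1.2,1.2,1.2]}'
python3 - <<'E'
from plan import *
p,S=fit6()
for s in(scoop_now(),S): print((s[0]-TR[0])@TR[1].as_matrix(),s[1].as_euler('ZYX',degrees=True),"lip z",(s[0]+s[1].apply([55,0,0]))[2])
E
```

```text
clock: 8.5
position: [440.1, -2.1, 124.6]
ee_rot: [0.982, 0.023, 0.187, 0.0]
contact_force: [-8.7, -3.6, 17.7]
gripper_width: 17.1
grasp_force: 63.0
fit6 correction in scoop frame [ 1.48  1.78  1.59  0.63 -1.15  0.48] 3976 -0.047429295201105504
[-88.36567472   7.08685376  43.21269665] [ 2.48153593  1.5459111  -0.77753051] lip z 41.728908564188984
[-86.83482416   8.87829737  44.73820868] [ 2.96930693  0.40310167 -0.14383318] lip z 44.351262053516585
```

Run:
```python
from plan import *
s=read_state();print(s["joints"],s["contact_force"])
rows([tcp_for(in_tray([-15,2,4],0))])
```

```text
[ 0.33428354  0.03141804 -1.0660738   0.78870499 -0.16042587  0.52186044] [-8.58023722 -3.43229611 17.48879186]
t [1.65, -0.57, -4.09] r [0.8, -1.5, 0.3] | [457.0, -8.0, 84.0]
```

Joints 3 and 5 are at their limits with the tool tilted forward this far. I'll return the scoop to the mat and regrip it with a vertical tool.

```bash
python3 -m creep '{"translation":[[1,-1,3],[2,-1,7],[2,-1,10],[2,-1,10],[2,-1,10],[2,-1,10]],"delta_rot":[[0,3,0],[0,6,0],[0,9,0],[0,9,0],[0,9,0],[0,9,0]],"hand":[1.2,1.2,1.2,1.2,1.2,1.2]}'
python3 - <<'E'
from plan import *
p,S=fit6();save_rel(S);p,S=fit6()
print((S[0]-TR[0])@TR[1].as_matrix(),S[1].as_euler('ZYX',degrees=True));print(read_state()["joints"])
M=lambda z:(np.array([551.5,-331.2,z]),R.from_euler('z',-18.8,degrees=True))
rows([tcp_for(M(100)),tcp_for(M(40)),tcp_for(M(7)),tcp_for(M(5.5))])
E
```

```text
clock: 9.3
position: [456.8, -12.8, 220.1]
ee_rot: [0.994, 0.024, 0.105, 0.0]
contact_force: [0.5, 0.8, -1.2]
gripper_width: 17.2
grasp_force: 60.2
fit6 correction in scoop frame [ 0.08  1.16  0.03  0.36 -0.34  0.23] 3556 -0.04328242199911703
fit6 correction in scoop frame [-0.01  0.   -0.05  0.05 -0.02  0.05] 3574 -0.03935511724446372
[-85.58309018  -2.72674751 130.3035096 ] [ 2.81899176 10.63956632 -0.08774653]
[ 0.37813424 -0.00380233 -0.57239297  0.10128183 -0.80616805  1.17705215]
t [3.27, -29.88, -4.09] r [-1.4, -10.6, -21.5] | [490.0, -311.0, 180.0]
t [3.27, -29.88, -10.09] r [-1.4, -10.6, -21.5] | [490.0, -311.0, 120.0]
t [3.27, -29.88, -13.39] r [-1.4, -10.6, -21.5] | [490.0, -311.0, 87.0]
t [3.27, -29.88, -13.54] r [-1.4, -10.6, -21.5] | [490.0, -311.0, 86.0]
```

```bash
python3 -m creep '{"translation":[[0.4,-4,0],[1,-9,0],[1.6,-14,-1],[2.2,-19,-2],[2.8,-24,-3],[3.1,-28,-4],[3.3,-29.9,-4],[3.3,-29.9,-4]],"delta_rot":[[0,-1,-3],[-0.3,-2,-6],[-0.5,-4,-9],[-0.8,-6,-13],[-1.1,-8,-17],[-1.3,-10,-20],[-1.4,-10.6,-21.5],[-1.4,-10.6,-21.5]],"hand":[1.2,1.2,1.2,1.2,1.2,1.2,1.2,1.2]}'
python3 -m creep '{"translation":[[0,0,-3],[0,0,-6],[0,0,-7.5],[0,0,-8.5],[0,0,-8.5]],"delta_rot":[[0,0,0],[0,0,0],[0,0,0],[0,0,0],[0,0,0]],"hand":[1.2,1.2,1.2,1.2,1.2]}'
python3 - <<'E'
from plan import *
p,S=fit6()
for s in(scoop_now(),S): print(s[0],s[1].as_euler('ZYX',degrees=True))
M=lambda z:(np.array([551.5,-331.2,z]),R.from_euler('z',-18.8,degrees=True))
rows([tcp_for(M(7)),tcp_for(M(5))]);print(read_state()["joints"])
E
```

```text
clock: 10.4
position: [491.6, -311.9, 182.2]
ee_rot: [0.967, -0.161, 0.195, 0.034]
contact_force: [-0.0, 0.8, -1.6]
gripper_width: 17.3
grasp_force: 60.2
clock: 11.02
position: [491.9, -310.5, 97.4]
ee_rot: [0.967, -0.16, 0.195, 0.034]
contact_force: [-1.0, 0.5, -1.1]
gripper_width: 17.3
grasp_force: 60.3
fit6 correction in scoop frame [-1.35  0.08 -0.4   0.03  0.02  0.01] 2989 0.015045366268786164
[ 553.93783522 -330.59671983   18.32901667] [-1.87126175e+01 -1.96252999e-01 -7.96307416e-03]
[ 552.68621591 -330.08700497   17.92034461] [-18.70203351  -0.17341032   0.02477105]
t [-0.22, -0.06, -1.11] r [0.1, 0.2, -0.1] | [490.0, -311.0, 87.0]
t [-0.22, -0.06, -1.31] r [0.1, 0.2, -0.1] | [490.0, -311.0, 85.0]
[-0.27369886  0.31284154 -0.60495312  0.09480091 -0.25383704  1.42894369]
```

Lower to the mat, release, then regrip with a vertical tool.

```bash
python3 -m creep '{"translation":[[-0.1,0,-0.6],[-0.2,0,-1],[-0.2,0,-1.2],[-0.2,0,-1.3],[-0.2,0,-1.3]],"delta_rot":[[0,0,0],[0,0.2,0],[0,0.2,0],[0,0.2,0],[0,0.2,0]],"hand":[1.2,1.2,1.2,1.2,1.2]}'
python3 -m creep '{"translation":[[0,0,0],[0,0,0],[0,0,0],[0,0,0]],"delta_rot":[[0,0,0],[0,0,0],[0,0,0],[0,0,0]],"hand":[2.5,4,5,5]}'
python3 - <<'E'
from plan import *
p,S=fit6();print(S[0],S[1].as_euler('ZYX',degrees=True))
Rv=R.from_matrix(np.array([[1,0,0],[0,-1,0],[0,0,-1.]]))
S=(np.array([S[0][0],S[0][1],5]),R.from_euler('z',S[1].as_euler('ZYX',degrees=True)[0],degrees=True))
g=S[0]+S[1].apply([-71.4,0,100.4]);T=S[1]*Rv
rows([(g+[0,0,-19+60],T),(g+[0,0,-19],T)])
p,q=now();print("back off dir",q.as_matrix()[:,2])
E
```

```text
clock: 11.7
position: [490.0, -311.3, 84.7]
ee_rot: [0.967, -0.161, 0.194, 0.034]
contact_force: [-0.2, -0.0, -2.2]
gripper_width: 17.3
grasp_force: 60.3
clock: 12.2
position: [490.0, -311.3, 84.8]
ee_rot: [0.967, -0.161, 0.194, 0.034]
contact_force: [-0.7, -0.7, 0.4]
gripper_width: 50.0
grasp_force: 0.0
fit6 correction in scoop frame [-1.58 -0.56 -0.13 -0.12  0.52 -0.14] 2267 0.0012316141019184101
[ 549.5010275  -331.06408322    4.52363956] [-18.91239864   0.54276943  -0.18661499]
t [-0.8, 0.33, 6.17] r [7.6, 21.5, -0.0] | [482.0, -308.0, 146.0]
t [-0.8, 0.33, 0.17] r [7.6, 21.5, -0.0] | [482.0, -308.0, 86.0]
back off dir [ 0.36491189 -0.12832212 -0.92215657]
```

```bash
python3 -m creep '{"translation":[[-0.3,0.1,0],[-0.6,0.2,0.1],[-0.8,0.3,0.2],[-0.8,0.3,0.2],[-0.8,0.3,0.2]],"delta_rot":[[2.5,7,0],[5,14,0],[7.6,21.5,0],[7.6,21.5,0],[7.6,21.5,0]],"hand":[5,5,5,5,5]}'
python3 -m creep '{"translation":[[0,0,0],[0,0,0],[0,0,0],[0,0,0],[0,0,0]],"delta_rot":[[0,0,0],[0,0,0],[0,0,0],[0,0,0],[0,0,0]],"hand":[2.5,1.2,1.2,1.2,1.2]}'
python3 - <<'E'
from plan import *
save_rel((np.array([549.5,-331,5.]),R.from_euler('z',-18.9,degrees=True)))
p,S=fit6()
for s in(S,): print(s[0],s[1].as_euler('ZYX',degrees=True))
S=(np.array([S[0][0],S[0][1],5]),R.from_euler('z',S[1].as_euler('ZYX',degrees=True)[0],degrees=True));save_rel(S)
rows([tcp_for(in_tray([-15,2,130],0))]);print(read_state()["joints"])
E
```

```text
clock: 12.88
position: [481.0, -307.8, 85.9]
ee_rot: [0.986, -0.164, -0.001, -0.001]
contact_force: [-0.9, -0.4, 0.4]
gripper_width: 50.2
grasp_force: 0.0
clock: 13.5
position: [481.4, -308.2, 86.8]
ee_rot: [0.986, -0.164, -0.001, -0.0]
contact_force: [-2.4, -0.0, 2.6]
gripper_width: 17.1
grasp_force: 59.0
fit6 correction in scoop frame [ 1.49  0.46 -0.25  0.04  0.13 -0.03] 4650 0.012341433896481346
[ 551.12684341 -331.03555484    4.74542488] [-18.92985652   0.13091148   0.04112328]
t [-3.35, 29.96, 12.5] r [-0.0, -0.0, 21.7] | [448.0, -9.0, 212.0]
[-2.86358297e-01  4.39933949e-01 -3.08870915e-01 -8.44524004e-04
 -8.23794735e-01  1.52809982e+00]
```

```bash
python3 -m creep '{"translation":[[0,0,2],[0,0,6],[0,0,10],[-0.6,5,12.5],[-1.2,10,12.5],[-1.8,15,12.5],[-2.4,20,12.5],[-3,25,12.5]],"delta_rot":[[0,0,0],[0,0,0],[0,0,0],[0,0,4],[0,0,8],[0,0,12],[0,0,16],[0,0,20]],"hand":[1.2,1.2,1.2,1.2,1.2,1.2,1.2,1.2]}'
python3 -m creep '{"translation":[[-0.3,4,0],[-0.3,5,0],[-0.3,5,-3],[-0.3,5,-6],[-0.3,5,-6]],"delta_rot":[[0,0,1.7],[0,0,1.7],[0,0,1.7],[0,0,1.7],[0,0,1.7]],"hand":[1.2,1.2,1.2,1.2,1.2]}'
python3 - <<'E'
from plan import *
p,S=fit6();cv2.imwrite("pics/w5.png",p[:,:,::-1]);balls()
for s in(scoop_now(),S): print((s[0]-TR[0])@TR[1].as_matrix(),s[1].as_euler('ZYX',degrees=True))
rows([tcp_for(in_tray([-15,2,5.5],0))]);print(read_state()["joints"])
E
```

```text
clock: 14.55
position: [451.7, -56.4, 211.2]
ee_rot: [1.0, 0.011, -0.0, -0.001]
contact_force: [0.6, -0.5, -2.7]
gripper_width: 17.7
grasp_force: 59.2
clock: 15.18
position: [447.3, -9.0, 149.5]
ee_rot: [1.0, 0.024, -0.003, 0.0]
contact_force: [-0.4, 0.0, -1.3]
gripper_width: 17.5
grasp_force: 59.4
fit6 correction in scoop frame [-1.43 -0.06  0.53 -0.06  0.82  0.11] 5415 -0.1091219720521277
ball 332 [225.   5.] [38.7 27.6 19.8]
ball 232 [281.   4.] [ 41.6 -21.9  20.1]
ball 745 [283.  30.] [  3.3 -24.3  19.6]
ball 618 [224.  32.] [-0.6 29.  19.7]
[-68.19373932   1.93106761  70.53017738] [ 2.752465   -0.09445213 -0.01266055]
[-70.75753629   1.60164882  69.84211262] [ 2.84331291  0.87724035 -0.10678713]
t [-0.17, -0.01, -6.49] r [0.0, 0.1, 0.0] | [448.0, -9.0, 87.0]
[ 3.44143535e-01  1.68073096e-01 -5.19213831e-01 -4.62351203e-04
 -8.83588733e-01  1.27574490e+00]
```

```bash
python3 -m creep '{"translation":[[0.1,0,-3],[0.1,0,-5.5],[0.1,0,-6.3],[0.1,0,-6.5],[0.1,0,-6.6],[0.1,0,-6.6]],"delta_rot":[[0,0,0],[0,0,0],[0,0,0],[0,0,0],[0,0,0],[0,0,0]],"hand":[1.2,1.2,1.2,1.2,1.2,1.2]}'
python3 - <<'E'
from plan import *
p,S=fit6();balls()
for s in(scoop_now(),S): print((s[0]-TR[0])@TR[1].as_matrix(),s[1].as_euler('ZYX',degrees=True),"lip z",(s[0]+s[1].apply([55,0,0]))[2])
print(read_state()["joints"])
E
```

```text
clock: 16.02
position: [451.0, -7.9, 86.7]
ee_rot: [1.0, 0.025, 0.001, -0.001]
contact_force: [-0.9, -0.3, 3.0]
gripper_width: 17.1
grasp_force: 59.1
fit6 correction in scoop frame [ 2.076e+01  4.200e-01  1.815e+01  9.000e-02 -1.192e+01  1.000e-02] 3174 -0.013839043936762607
ball 318 [215.   3.] [ 8.4 29.  19.5]
ball 332 [294.   3.] [  8.6 -24.6  19.5]
[-67.33980173   2.40525615   4.66094748] [ 2.77905124 -0.13966978  0.0271437 ] lip z 4.795020712201417
[-46.44708952   2.86301571  23.05594151] [  2.77255967 -12.0842812    0.12677481] lip z 34.57020829695194
[ 3.44161087e-01  2.65648021e-01 -6.01478611e-01 -1.22533392e-03
 -7.02792133e-01  1.27683429e+00]
```

Run:
```python
from plan import *
p,_=get_image("wrist");q,_=get_image("side")
cv2.imwrite("pics/w6.png",np.hstack([p[:,:,::-1],cv2.resize(q[150:270,130:290],(288,216))[:,:,::-1] if 0 else cv2.copyMakeBorder(cv2.resize(q[150:270,130:290],(288,216))[:,:,::-1],0,168,0,0,0)]))
```

```text
(no output)
```

View pics/w6.png

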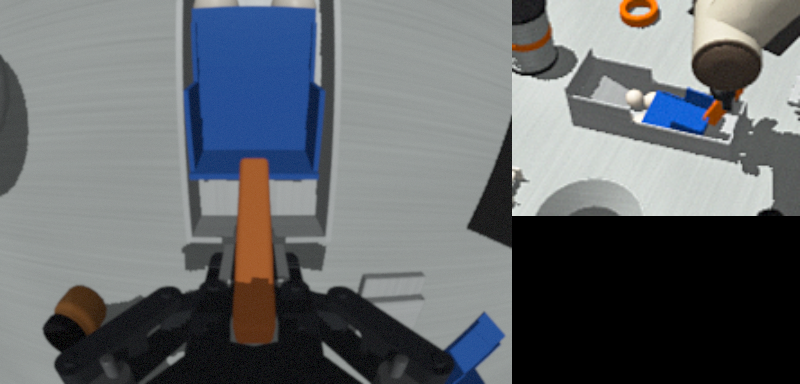

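The lip came down on top of the rear balls and the scoop pitched 12° nose-up in the grip. In the view its back wall is at row 165, and the balls are just visible ahead of the lip at (215,3) and (294,3). I'll lift slowly and re-measure.

```bash
python3 -m creep '{"translation":[[0,0,0.8],[0,0,2],[0,0,4],[0,0,6],[0,0,7.5],[0,0,7.5],[0,0,7.5]],"delta_rot":[[0,0,0],[0,0,0],[0,0,0],[0,2,0],[0,6,0],[0,6,0],[0,6,0]],"hand":[1.2,1.2,1.2,1.2,1.2,1.2,1.2]}'
python3 - <<'E'
from plan import *
p,S=fit6();save_rel(S);p,S=fit6();save_rel(S);balls()
print((S[0]-TR[0])@TR[1].as_matrix(),S[1].as_euler('ZYX',degrees=True))
rows([tcp_for(in_tray([-19,2,70],0)),tcp_for(in_tray([-19,2,5],0))]);print(read_state()["joints"])
E
```

```text
clock: 17.1
position: [448.7, -8.4, 159.8]
ee_rot: [0.998, 0.024, -0.054, -0.002]
contact_force: [1.0, 0.2, -2.0]
gripper_width: 17.1
grasp_force: 58.6
fit6 correction in scoop frame [ 20.53   0.37  17.94   0.09 -12.    -0.06] 3195 -0.022090329777817885
fit6 correction in scoop frame [-0.34 -0.03 -0.11  0.    0.23  0.02] 6951 -0.07008588456665166
ball 220 [224.   3.] [ 6.5 28.5 19.9]
ball 228 [286.   3.] [  7.1 -25.   19.8]
[-56.46174115   2.67156341  86.26275411] [ 2.67377858 -5.70619     0.36803936]
t [-1.0, -0.09, -0.82] r [-0.6, 5.7, 0.1] | [439.0, -9.0, 152.0]
t [-1.0, -0.09, -7.32] r [-0.6, 5.7, 0.1] | [439.0, -9.0, 87.0]
[ 0.32095813  0.21214688 -0.42773086 -0.03949589 -1.03323031  1.32084563]
```

```bash
python3 -m creep '{"translation":[[-0.6,-0.1,-0.4],[-1,-0.1,-0.8],[-1,-0.1,-2.5],[-1,-0.1,-5],[-1,-0.1,-6.5],[-1,-0.1,-7.1],[-1,-0.1,-7.2],[-1,-0.1,-7.2]],"delta_rot":[[-0.4,3,0],[-0.6,5.7,0],[-0.6,5.7,0],[-0.6,5.7,0],[-0.6,5.7,0],[-0.6,5.7,0],[-0.6,5.7,0],[-0.6,5.7,0]],"hand":[1.2,1.2,1.2,1.2,1.2,1.2,1.2,1.2]}'
python3 - <<'E'
from plan import *
p,S=fit6();balls()
for s in(scoop_now(),S): print((s[0]-TR[0])@TR[1].as_matrix(),s[1].as_euler('ZYX',degrees=True),"lip z",(s[0]+s[1].apply([55,0,0]))[2])
print(read_state()["joints"])
E
```

```text
clock: 18.25
position: [440.4, -9.1, 89.2]
ee_rot: [0.994, 0.024, -0.102, 0.002]
contact_force: [-0.8, 0.0, -2.5]
gripper_width: 17.4
grasp_force: 58.6
fit6 correction in scoop frame [ 0.06  0.01 -0.06 -0.02  0.01  0.04] 6968 -0.05836243918278883
[-72.22093609   2.06939962   7.71208241] [ 2.70460092 -0.18066367  0.07278926] lip z 7.885506800738932
[-72.09833381   2.10289855   7.6737224 ] [ 2.75165163 -0.16803933  0.05536797] lip z 7.83502834276652
[ 0.31158005  0.34358345 -0.46334078 -0.06472849 -0.96200254  1.35014086]
```

Run:
```python
from plan import *
B=now()
rows([tcp_for(in_tray([-15,2,4.3],-1)),tcp_for(in_tray([10,2,4.2],-1)),tcp_for(in_tray([54,2,4.2],0)),tcp_for(in_tray([72,2,14.5],4)),tcp_for(in_tray([90,2,25],10)),tcp_for(in_tray([100,2,33],15)),tcp_for(in_tray([105,2,38],18)),tcp_for(in_tray([105,2,45],22))],B)
```

```text
t [0.39, 0.01, -0.08] r [-0.1, 1.2, 0.1] | [444.0, -9.0, 88.0]
t [2.89, 0.13, -0.09] r [-0.1, 1.2, 0.1] | [469.0, -8.0, 88.0]
t [7.14, 0.34, -0.33] r [-0.1, 0.2, 0.1] | [512.0, -6.0, 86.0]
t [8.4, 0.4, -0.25] r [0.1, -3.8, 0.1] | [524.0, -5.0, 87.0]
t [9.52, 0.46, -0.69] r [0.4, -9.8, 0.1] | [536.0, -5.0, 82.0]
t [10.08, 0.48, -1.18] r [0.6, -14.8, 0.1] | [541.0, -4.0, 77.0]
t [10.36, 0.5, -1.47] r [0.8, -17.8, 0.1] | [544.0, -4.0, 74.0]
t [10.15, 0.49, -1.84] r [1.0, -21.8, 0.1] | [542.0, -4.0, 71.0]
```

```bash
python3 -m creep '{"translation":[[0.4,0,-0.1],[2.9,0.1,-0.1],[7.1,0.3,-0.3],[8.4,0.4,-0.25],[9.5,0.5,-0.7],[10.1,0.5,-1.2],[10.4,0.5,-1.5],[10.4,0.5,-1.5]],"delta_rot":[[0,1.2,0],[0,1.2,0],[0,0.2,0],[0.1,-3.8,0],[0.4,-9.8,0],[0.6,-14.8,0],[0.8,-17.8,0],[0.8,-17.8,0]],"hand":[1.2,1.2,1.2,1.2,1.2,1.2,1.2,1.2]}'
python3 - <<'E'
from plan import *
p,S=fit6()
for s in(scoop_now(),S): print((s[0]-TR[0])@TR[1].as_matrix(),s[1].as_euler('ZYX',degrees=True),"lip",(s[0]+s[1].apply([55,0,0])-TR[0])@TR[1].as_matrix())
q,_=get_image("top");cv2.imwrite("pics/w7.png",np.hstack([p[:,:,::-1],cv2.copyMakeBorder(cv2.resize(q[90:230,160:280],(240,280))[:,:,::-1],0,104,0,0,0)]))
E
```

```text
clock: 19.35
position: [536.3, -5.9, 77.2]
ee_rot: [0.999, 0.024, 0.046, 0.001]
contact_force: [-30.8, 4.7, 42.1]
gripper_width: 17.2
grasp_force: 59.4
fit6 correction in scoop frame [-35.02   1.57  -4.71   1.52  12.59   1.29] 2080 -0.2956756756128778
[43.99343733  0.22999424 22.06555701] [  2.78378158 -17.07127061  -0.19928636] lip [96.57015354  0.21511162 38.21141378]
[11.89937084  1.78891882  7.27408165] [ 4.18906325 -4.49190298  1.06291693] lip [66.71432056  3.11809793 11.58158325]
```

View pics/w7.png

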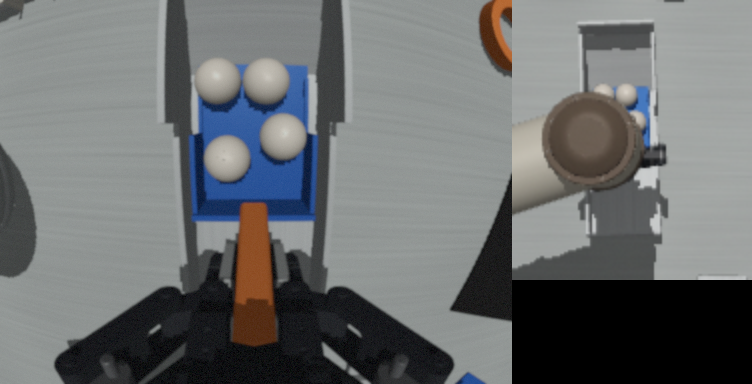

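All four balls are in the scoop: two at (227,158) and (283,136) in the bowl, two at (217,80) and (266,80) near the lip. The scoop sits on the ramp foot, 4.5° nose-up. I'll tilt it back so they roll to the rear wall.

```bash
cat >> plan.py <<'E'
def heel(x,z,p,y=2):
    a=np.radians(p);return tcp_for(in_tray([x+105*np.cos(a),y,z+105*np.sin(a)],p))
E
python3 - <<'E'
from plan import *
p,S=fit6();save_rel(S);p,S=fit6();save_rel(S)
rows([heel(-38,6,6),heel(-37,8,10),heel(-36,12,14),heel(-36,16,18),heel(-36,20,22),heel(-36,24,25)]);print(read_state()["joints"],read_state()["contact_force"])
E
```

```text
fit6 correction in scoop frame [-35.03   1.11  -4.49   1.35  12.83   0.31] 2197 -0.3092545231835204
fit6 correction in scoop frame [-0.39 -0.03 -0.16  0.26  0.39 -0.21] 3494 -0.3224961228835054
t [-0.24, 0.26, 0.14] r [-1.2, -2.2, -0.3] | [534.0, -3.0, 79.0]
t [-0.65, 0.24, 0.19] r [-1.0, -6.2, -0.3] | [530.0, -4.0, 79.0]
t [-1.03, 0.22, 0.4] r [-0.8, -10.2, -0.4] | [526.0, -4.0, 81.0]
t [-1.51, 0.19, 0.58] r [-0.6, -14.2, -0.4] | [521.0, -4.0, 83.0]
t [-1.97, 0.17, 0.73] r [-0.4, -18.2, -0.5] | [517.0, -4.0, 84.0]
t [-2.3, 0.16, 0.91] r [-0.3, -21.2, -0.5] | [513.0, -4.0, 86.0]
[ 0.30705225  0.36646799 -0.49189301  0.04674341 -0.62680634  1.27560319] [-32.45270394   3.99744977  43.35903655]
```

```bash
python3 -m creep '{"translation":[[-1,0.1,0.5],[-1.4,0.1,0.6],[-1.8,0,0.9],[-2,0,2],[-2,0,4],[-2,0,6.5],[-2,0,9],[-2,0,9]],"delta_rot":[[-1,-1.5,0],[-1,-5.5,-0.3],[-0.8,-9.5,-0.3],[-0.8,-11,-0.3],[-0.8,-12,-0.3],[-0.8,-13,-0.3],[-0.8,-14,-0.3],[-0.8,-14,-0.3]],"hand":[1.2,1.2,1.2,1.2,1.2,1.2,1.2,1.2]}'
python3 - <<'E'
from plan import *
p,S=fit6()
for s in(scoop_now(),S): print((s[0]-TR[0])@TR[1].as_matrix(),s[1].as_euler('ZYX',degrees=True),"lip",(s[0]+s[1].apply([55,0,0])-TR[0])@TR[1].as_matrix())
cv2.imwrite("pics/w8.png",p[:,:,::-1]);print(read_state()["joints"],read_state()["contact_force"])
E
```

```text
clock: 20.55
position: [524.8, -4.0, 165.2]
ee_rot: [0.984, 0.022, 0.175, 0.009]
contact_force: [1.2, 0.2, -4.1]
gripper_width: 17.3
grasp_force: 58.8
fit6 correction in scoop frame [-1.9  -0.53 -0.25 -1.04  1.11 -0.34] 3290 -0.34319235770208323
[ 14.62712755   1.71206361 112.88067743] [ 2.94419660e+00 -1.86056313e+01  4.75316847e-04] lip [ 66.75250059   1.8432481  130.42856266]
[ 12.90188142   1.18235915 112.04014562] [  2.57580332 -17.49369915  -0.92473288] lip [ 65.35773059   0.97709992 128.57319605]
[ 0.36519476  0.12814083 -0.70241851  0.3190827  -0.43571355  0.97996451] [ 0.18974727 -0.24381526 -3.42034294]
```

View pics/w8.png

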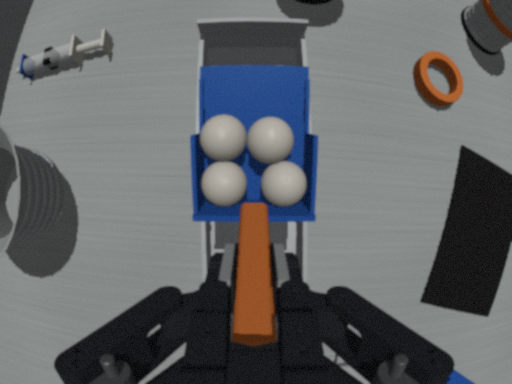

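All four balls sit against the back wall, at (223,137), (270,139), (223,183) and (284,183), and the scoop is clear of the tray. Next is the carry to the canister.

```bash
cat >> plan.py <<'E'
CAN=np.array([550.4,287.6,0]);
def can(d,z,p,yaw=27.6,C=None):
    """lip d mm short of canister axis, height z, nose up p"""
    Y=R.from_euler('z',yaw,degrees=True);Q=Y*R.from_euler('y',-p,degrees=True)
    return (CAN if C is None else C)+Y.apply([-d,0,z])-Q.apply([55,0,0]),Q
def slerp(A,B,f):
    return A[0]+f*(B[0]-A[0]), R.from_rotvec(f*(B[1]*A[1].inv()).as_rotvec())*A[1]
E
python3 - <<'E'
from plan import *
p,S=fit6();save_rel(S);print(S[1].as_euler('ZYX',degrees=True))
A=scoop_now();B=can(70,165,15);b=now()
print("dist",np.linalg.norm(B[0]-A[0]))
rows([tcp_for(slerp(A,B,f)) for f in(.04,.13,.25,.38,.5,.62,.75,.87,.96,1)],b)
E
```

```text
fit6 correction in scoop frame [ 0.09 -0.73 -0.86 -1.28  1.05 -0.24] 3288 -0.40388063475195124
[  2.69029946 -17.44032017  -1.23697322]
dist 286.7416800202999
t [-0.64, 0.78, 0.17] r [0.0, 0.1, 1.0] | [517.0, 3.0, 164.0]
t [-2.07, 2.54, 0.57] r [0.1, 0.3, 3.3] | [502.0, 21.0, 168.0]
t [-3.95, 4.88, 1.09] r [0.1, 0.7, 6.3] | [484.0, 44.0, 173.0]
t [-5.97, 7.43, 1.66] r [0.2, 1.0, 9.6] | [463.0, 70.0, 179.0]
t [-7.81, 9.79, 2.18] r [0.3, 1.3, 12.6] | [445.0, 93.0, 184.0]
t [-9.62, 12.15, 2.69] r [0.3, 1.7, 15.7] | [427.0, 117.0, 189.0]
t [-11.56, 14.72, 3.26] r [0.4, 2.0, 18.9] | [408.0, 143.0, 195.0]
t [-13.33, 17.11, 3.77] r [0.4, 2.3, 22.0] | [390.0, 166.0, 200.0]
t [-14.64, 18.9, 4.16] r [0.5, 2.6, 24.2] | [377.0, 184.0, 204.0]
t [-15.22, 19.7, 4.33] r [0.5, 2.7, 25.3] | [371.0, 192.0, 206.0]
```

Run:
```python
from plan import *
A=scoop_now();B=can(35,185,12);b=now()
rows([tcp_for(slerp(A,B,f)) for f in(.03,.1,.21,.34,.48,.62,.75,.86,.95,1)],b)
```

```text
t [-0.38, 0.64, 0.21] r [-0.0, 0.2, 0.8] | [519.0, 2.0, 165.0]
t [-1.26, 2.12, 0.71] r [-0.0, 0.6, 2.5] | [510.0, 17.0, 170.0]
t [-2.63, 4.45, 1.48] r [-0.1, 1.2, 5.3] | [497.0, 40.0, 177.0]
t [-4.23, 7.22, 2.4] r [-0.1, 1.9, 8.6] | [481.0, 68.0, 187.0]
t [-5.91, 10.21, 3.39] r [-0.1, 2.7, 12.1] | [464.0, 97.0, 196.0]
t [-7.57, 13.21, 4.37] r [-0.2, 3.5, 15.6] | [447.0, 127.0, 206.0]
t [-9.08, 16.01, 5.28] r [-0.2, 4.2, 18.9] | [432.0, 155.0, 215.0]
t [-10.34, 18.39, 6.05] r [-0.2, 4.8, 21.7] | [420.0, 179.0, 223.0]
t [-11.36, 20.34, 6.67] r [-0.3, 5.3, 23.9] | [410.0, 199.0, 229.0]
t [-11.92, 21.43, 7.02] r [-0.3, 5.6, 25.2] | [404.0, 210.0, 233.0]
```

```bash
python3 -m creep '{"translation":[[-0.4,0.6,0.2],[-1.3,2.1,0.7],[-2.6,4.5,1.5],[-4.2,7.2,2.4],[-5.9,10.2,3.4],[-7.6,13.2,4.4],[-9.1,16,5.3],[-10.3,18.4,6.1]],"delta_rot":[[0,0.2,0.8],[0,0.6,2.5],[-0.1,1.2,5.3],[-0.1,1.9,8.6],[-0.1,2.7,12.1],[-0.2,3.5,15.6],[-0.2,4.2,18.9],[-0.2,4.8,21.7]],"hand":[1.2,1.2,1.2,1.2,1.2,1.2,1.2,1.2]}'
python3 -m creep '{"translation":[[-1,1.9,0.6],[-1.6,3,1],[-1.6,3,1],[-1.6,3,1]],"delta_rot":[[0,0.5,2.2],[0,0.8,3.5],[0,0.8,3.5],[0,0.8,3.5]],"hand":[1.2,1.2,1.2,1.2]}'
python3 - <<'E'
from plan import *
p,S=fit6();save_rel(S);print(S[1].as_euler('ZYX',degrees=True),"lip",S[0]+S[1].apply([55,0,0]))
p,P=cloud("wrist");X,Y,Z=np.moveaxis(P,-1,0);cv2.imwrite("pics/w9.png",p[:,:,::-1])
ca=P[(Z>104)&(Z<114)&(np.hypot(X-550,Y-287)<95)&(np.hypot(X-550,Y-287)>60)]
s=least_squares(lambda v:np.hypot(ca[:,0]-v[0],ca[:,1]-v[1])-78,[550,287],loss='soft_l1');print("can",s.x,len(ca),s.cost/len(ca))
print(read_state()["joints"],read_state()["contact_force"])
b=now();rows([tcp_for(can(d,z,a)) for d,z,a in((35,170,5),(38,150,-4),(40,130,-12),(40,122,-20),(40,120,-28),(38,118,-36),(36,116,-44),(36,116,-50))],b)
E
```

```text
clock: 21.65
position: [419.7, 180.6, 224.0]
ee_rot: [0.969, 0.209, 0.13, -0.023]
contact_force: [0.6, 0.3, -3.3]
gripper_width: 17.1
grasp_force: 58.9
clock: 22.15
position: [404.7, 209.1, 233.9]
ee_rot: [0.963, 0.236, 0.123, -0.028]
contact_force: [0.4, 0.4, -4.0]
gripper_width: 17.4
grasp_force: 59.0
fit6 correction in scoop frame [-0.59 -0.24 -1.04  0.04  0.1  -0.1 ] 3315 -0.3936965697077639
[ 27.45272179 -12.00721424   0.13734409] lip [520.12086044 270.30409597 185.22927487]
can [550.52014852 289.27554003] 1936 1.8374023578339065
[ 0.90677888 -0.04236864 -0.60028909  0.15234321 -0.78912605  1.04964621] [-0.22881716  0.51210255 -3.76651432]
t [0.54, 0.42, 0.03] r [-3.4, 6.2, 0.1] | [410.0, 213.0, 234.0]
t [1.3, 0.81, -0.12] r [-7.5, 14.1, 0.1] | [418.0, 217.0, 233.0]
t [2.24, 1.31, -0.64] r [-11.2, 21.2, 0.2] | [427.0, 222.0, 228.0]
t [3.53, 1.98, -0.15] r [-14.9, 28.3, 0.2] | [440.0, 229.0, 233.0]
t [4.97, 2.73, 0.73] r [-18.6, 35.4, 0.2] | [455.0, 236.0, 241.0]
t [6.7, 3.64, 1.36] r [-22.3, 42.5, 0.2] | [472.0, 245.0, 248.0]
t [8.52, 4.59, 1.75] r [-26.0, 49.6, 0.2] | [490.0, 255.0, 252.0]
t [9.79, 5.25, 2.02] r [-28.8, 54.9, 0.2] | [503.0, 262.0, 254.0]
```

View pics/w9.png

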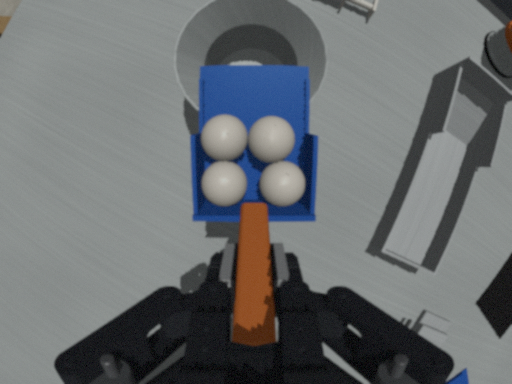

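Run:
```python
from plan import *
C=np.array([550.5,288.6,0]);b=now()
f=lambda L:[tcp_for(can(d,z,a,C=C)) for d,z,a in L]
rows(f([(36,170,10),(37,148,8),(38,128,6),(38,122,6)]),b);print()
rows(f([(38,120,2),(38,119,-5),(38,118,-13),(38,118,-21),(38,118,-29),(38,118,-37),(37,118,-45),(36,118,-52)]),f([(38,122,6)])[0])
```

```text
t [0.0, 0.23, -1.08] r [-1.1, 1.7, 0.1] | [405.0, 211.0, 223.0]
t [0.09, 0.27, -2.83] r [-2.0, 3.5, 0.1] | [406.0, 212.0, 206.0]
t [0.18, 0.33, -4.39] r [-2.9, 5.3, 0.1] | [407.0, 212.0, 190.0]
t [0.18, 0.33, -4.99] r [-2.9, 5.3, 0.1] | [407.0, 212.0, 184.0]

t [0.41, 0.21, 0.66] r [-1.9, 3.5, 0.0] | [411.0, 214.0, 191.0]
t [1.25, 0.66, 1.97] r [-5.1, 9.7, 0.0] | [419.0, 219.0, 204.0]
t [2.4, 1.25, 3.32] r [-8.8, 16.8, 0.0] | [431.0, 225.0, 217.0]
t [3.71, 1.94, 4.59] r [-12.5, 23.9, 0.0] | [444.0, 232.0, 230.0]
t [5.16, 2.7, 5.64] r [-16.2, 31.0, 0.0] | [458.0, 239.0, 240.0]
t [6.73, 3.52, 6.44] r [-19.9, 38.1, -0.0] | [474.0, 247.0, 249.0]
t [8.47, 4.43, 7.0] r [-23.6, 45.2, 0.0] | [491.0, 257.0, 254.0]
t [10.05, 5.25, 7.26] r [-26.9, 51.4, 0.0] | [507.0, 265.0, 257.0]
```

```bash
python3 -m creep '{"translation":[[0,0.2,-1],[0.1,0.3,-2.8],[0.2,0.3,-4.4],[0.2,0.3,-5],[0.2,0.3,-5]],"delta_rot":[[-1.1,1.7,0],[-2,3.5,0],[-2.9,5.3,0],[-2.9,5.3,0],[-2.9,5.3,0]],"hand":[1.2,1.2,1.2,1.2,1.2]}'
python3 - <<'E'
from plan import *
p,S=fit6();print(S[1].as_euler('ZYX',degrees=True),"lip",S[0]+S[1].apply([55,0,0]));print(read_state()["joints"],read_state()["contact_force"])
E
```

```text
clock: 22.88
position: [406.8, 212.4, 183.9]
ee_rot: [0.968, 0.238, 0.072, -0.014]
contact_force: [-0.7, -0.3, -2.6]
gripper_width: 17.1
grasp_force: 59.0
fit6 correction in scoop frame [-0.26 -0.26 -0.7   0.18  0.12 -0.11] 3271 -0.3968146616350814
[27.41698412 -5.91821019  0.21108758] lip [517.2013017  270.87546351 121.67359944]
[ 0.87965311  0.07033845 -0.58340559  0.08983803 -0.78407666  1.11416667] [ 0.54254835 -0.19452891 -3.58968103]
```

Exactly on plan, so I'll pour.

```bash
python3 -m creep '{"translation":[[0.4,0.2,0.7],[1.2,0.6,2],[2.4,1.2,3.3],[3.7,1.9,4.6],[5.2,2.7,5.6],[6.7,3.5,6.4],[8.5,4.4,7],[10,5.2,7.3]],"delta_rot":[[-1.9,3.5,0],[-5.1,9.7,0],[-8.8,16.8,0],[-12.5,23.9,0],[-16.2,31,0],[-19.9,38.1,0],[-23.6,45.2,0],[-26.9,51.4,0]],"hand":[1.2,1.2,1.2,1.2,1.2,1.2,1.2,1.2]}'
python3 -m creep '{"translation":[[0,0,0],[0,0,0],[0,0,0],[0,0,0]],"delta_rot":[[0,0,0],[0,0,0],[0,0,0],[0,0,0]],"hand":[1.2,1.2,1.2,1.2]}'
python3 - <<'E'
from plan import *
p,S=fit6();print(S[1].as_euler('ZYX',degrees=True),"lip",S[0]+S[1].apply([55,0,0]));print(read_state()["joints"],read_state()["contact_force"])
q,_=get_image("top");r,_=get_image("side")
cv2.imwrite("pics/w10.png",np.hstack([p[:,:,::-1],np.vstack([cv2.resize(q[90:230,40:280],(288,168)),cv2.resize(r[170:330,100:300],(288,216),)])[:,:,::-1]]))
E
```

```text
clock: 23.92
position: [508.6, 265.7, 258.3]
ee_rot: [0.882, 0.218, -0.405, 0.102]
contact_force: [0.5, 0.6, -2.2]
gripper_width: 17.3
grasp_force: 59.2
clock: 24.42
position: [506.5, 264.6, 259.6]
ee_rot: [0.882, 0.219, -0.404, 0.102]
contact_force: [0.2, 0.6, -2.0]
gripper_width: 17.4
grasp_force: 59.3
fit6 correction in scoop frame [-0.02 -0.25 -0.06 -0.28  1.36  0.07] 5664 -0.09642524636051775
[27.61923707 53.14039318 -0.24433331] lip [517.62278836 271.30093915 119.74000996]
[ 0.68254316  0.73356581  0.49575595 -0.17728896 -2.17660747  1.33872839] [ 0.17719865 -0.15764941 -1.51368041]
```

View pics/w10.png

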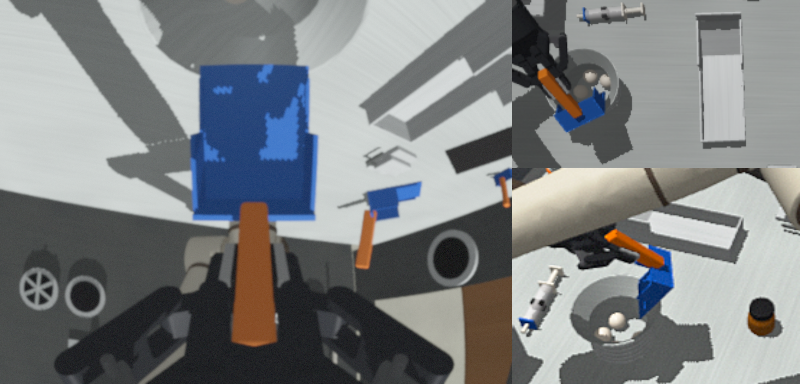

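The pour worked: the scoop is empty, the tray is empty, and white balls are visible inside the canister in both fixed views ((590,80) in the upper inset, (612,325) in the lower one). Now I'll return the scoop to the mat.

Run:
```python
from plan import *
p,S=fit6();save_rel(S);b=now();A=S
rows([tcp_for(can(40,z,a)) for z,a in((160,-45),(190,-36),(210,-27),(210,-18),(210,-9),(210,0))],b);print()
B=can(40,210,0);D=(np.array([549,-331.2,130.]),R.from_euler('z',-18.8,degrees=True))
rows([tcp_for(slerp(B,D,f)) for f in(.06,.15,.24,.33,.42,.51,.6,.69,.78,.86,.93,.98,1)],tcp_for(B))
```

```text
fit6 correction in scoop frame [-0.05 -0.21 -0.13 -0.26  1.4   0.05] 5664 -0.08739189391835911
t [-2.01, -1.17, 3.81] r [4.0, -7.3, -0.2] | [487.0, 253.0, 296.0]
t [-3.86, -2.14, 6.13] r [8.2, -15.2, -0.2] | [468.0, 243.0, 320.0]
t [-5.6, -3.05, 7.13] r [12.4, -23.2, -0.1] | [451.0, 234.0, 330.0]
t [-7.18, -3.87, 5.84] r [16.5, -31.2, -0.1] | [435.0, 226.0, 317.0]
t [-8.56, -4.59, 4.29] r [20.7, -39.2, -0.1] | [421.0, 219.0, 301.0]
t [-9.71, -5.19, 2.51] r [24.9, -47.1, -0.1] | [410.0, 213.0, 283.0]

t [0.35, -3.17, -0.48] r [0.0, -0.0, -2.8] | [413.0, 181.0, 279.0]
t [0.91, -7.91, -1.2] r [0.0, -0.0, -7.0] | [419.0, 134.0, 271.0]
t [1.5, -12.64, -1.92] r [0.0, -0.0, -11.1] | [425.0, 86.0, 264.0]
t [2.12, -17.36, -2.64] r [0.0, -0.0, -15.3] | [431.0, 39.0, 257.0]
t [2.77, -22.08, -3.36] r [0.0, 0.0, -19.5] | [437.0, -8.0, 250.0]
t [3.46, -26.78, -4.08] r [0.0, -0.0, -23.7] | [444.0, -55.0, 243.0]
t [4.18, -31.49, -4.8] r [0.0, -0.0, -27.8] | [451.0, -102.0, 235.0]
t [4.94, -36.19, -5.52] r [0.0, 0.0, -32.0] | [459.0, -149.0, 228.0]
t [5.73, -40.9, -6.24] r [0.0, 0.0, -36.2] | [467.0, -196.0, 221.0]
t [6.46, -45.09, -6.88] r [0.0, 0.0, -39.9] | [474.0, -238.0, 215.0]
t [7.12, -48.75, -7.44] r [0.0, -0.0, -43.2] | [481.0, -275.0, 209.0]
t [7.61, -51.38, -7.84] r [-0.0, 0.0, -45.5] | [486.0, -301.0, 205.0]
t [7.8, -52.43, -8.0] r [-0.0, 0.0, -46.4] | [488.0, -311.0, 203.0]
```

```bash
python3 -m creep '{"translation":[[-2,-1.2,3.8],[-3.9,-2.1,6.1],[-5.6,-3,7.1],[-7.2,-3.9,5.8],[-8.6,-4.6,4.3],[-9.7,-5.2,2.5],[-9.7,-5.2,2.5]],"delta_rot":[[4,-7.3,-0.2],[8.2,-15.2,-0.2],[12.4,-23.2,-0.1],[16.5,-31.2,-0.1],[20.7,-39.2,-0.1],[24.9,-47.1,-0.1],[24.9,-47.1,-0.1]],"hand":[1.2,1.2,1.2,1.2,1.2,1.2,1.2]}'
python3 -m creep '{"translation":[[0.3,-3.2,-0.5],[0.9,-7.9,-1.2],[1.5,-12.6,-1.9],[2.1,-17.4,-2.6],[2.8,-22.1,-3.4],[3.5,-26.8,-4.1],[4.2,-31.5,-4.8],[4.9,-36.2,-5.5]],"delta_rot":[[0,0,-2.8],[0,0,-7],[0,0,-11.1],[0,0,-15.3],[0,0,-19.5],[0,0,-23.7],[0,0,-27.8],[0,0,-32]],"hand":[1.2,1.2,1.2,1.2,1.2,1.2,1.2,1.2]}'
python3 -m creep '{"translation":[[0.8,-4.7,-0.7],[1.5,-8.9,-1.4],[2.2,-12.6,-1.9],[2.7,-15.2,-2.3],[2.9,-16.2,-2.5],[2.9,-16.2,-2.5],[2.9,-16.2,-5],[2.9,-16.2,-5]],"delta_rot":[[0,0,-4.2],[0,0,-7.9],[0,0,-11.2],[0,0,-13.5],[0,0,-14.4],[0,0,-14.4],[0,0,-14.4],[0,0,-14.4]],"hand":[1.2,1.2,1.2,1.2,1.2,1.2,1.2,1.2]}'
python3 - <<'E'
from plan import *
p,S=fit6();save_rel(S);p,S=fit6();save_rel(S);print(S[0],S[1].as_euler('ZYX',degrees=True))
M=lambda z:(np.array([549,-331.2,z]),R.from_euler('z',-18.8,degrees=True))
rows([tcp_for(M(40)),tcp_for(M(15))])
E
```

```text
clock: 25.5
position: [404.0, 207.6, 279.5]
ee_rot: [0.971, 0.239, 0.028, -0.005]
contact_force: [0.5, -0.1, -0.3]
gripper_width: 17.3
grasp_force: 59.2
clock: 26.5
position: [459.5, -151.0, 228.1]
ee_rot: [0.999, -0.039, 0.033, 0.002]
contact_force: [0.5, 0.5, -1.9]
gripper_width: 17.0
grasp_force: 59.3
clock: 27.5
position: [486.6, -309.8, 176.3]
ee_rot: [0.986, -0.162, 0.03, 0.006]
contact_force: [0.1, 0.2, -1.0]
gripper_width: 16.9
grasp_force: 59.2
fit6 correction in scoop frame [-2.72  0.14  0.71  0.14  0.36 -0.23] 5496 -0.16161701445304644
fit6 correction in scoop frame [ 0.43 -0.15  0.61 -0.06 -0.09  0.05] 5509 -0.13952383286617542
[ 547.44047712 -329.65711279  106.35794271] [-18.90921866   0.3223127    0.06125375]
t [0.12, -0.15, -6.67] r [-0.2, -0.3, 0.1] | [489.0, -312.0, 112.0]
t [0.12, -0.15, -9.17] r [-0.2, -0.3, 0.1] | [489.0, -312.0, 87.0]
```

```bash
python3 -m creep '{"translation":[[0.1,-0.1,-3],[0.1,-0.1,-6],[0.1,-0.1,-8],[0.1,-0.1,-9.1],[0.1,-0.1,-9.2],[0.1,-0.1,-9.2]],"delta_rot":[[-0.2,-0.3,0],[-0.2,-0.3,0],[-0.2,-0.3,0],[-0.2,-0.3,0],[-0.2,-0.3,0],[-0.2,-0.3,0]],"hand":[1.2,1.2,1.2,1.2,1.2,1.2]}'
python3 - <<'E'
from plan import *
p,S=fit6();save_rel(S);print(S[0],S[1].as_euler('ZYX',degrees=True))
M=lambda z:(np.array([549,-331.2,z]),R.from_euler('z',-18.8,degrees=True))
rows([tcp_for(M(8)),tcp_for(M(5))])
E
```

```text
clock: 28.35
position: [489.8, -312.5, 86.8]
ee_rot: [0.986, -0.162, 0.037, 0.008]
contact_force: [0.5, 0.5, -1.5]
gripper_width: 17.2
grasp_force: 59.4
fit6 correction in scoop frame [ 1.04 -0.09  1.08  0.02 -0.35  0.06] 5020 -0.15788053283290115
[ 550.2897173  -332.14370533   16.24720774] [-1.89144042e+01 -4.72839785e-01  8.42168334e-03]
t [-0.08, 0.06, -0.77] r [0.1, 0.5, 0.1] | [489.0, -312.0, 79.0]
t [-0.08, 0.06, -1.07] r [0.1, 0.5, 0.1] | [489.0, -312.0, 76.0]
```

```bash
python3 -m creep '{"translation":[[0,0,-0.4],[0,0,-0.7],[0,0,-0.9],[0,0,-0.9]],"delta_rot":[[0,0.4,0],[0,0.4,0],[0,0.4,0],[0,0.4,0]],"hand":[1.2,1.2,1.2,1.2]}'
python3 -m creep '{"translation":[[0,0,-0.1],[0,0,-0.1]],"delta_rot":[[0,0,0],[0,0,0]],"hand":[1.2,1.2]}'
python3 -m creep '{"translation":[[0,0,-0.1],[0,0,-0.1]],"delta_rot":[[0,0,0],[0,0,0]],"hand":[1.2,1.2]}'
python3 - <<'E'
from plan import *
p,S=fit6();print(S[0],S[1].as_euler('ZYX',degrees=True))
E
```

```text
clock: 28.9
position: [489.2, -312.5, 78.8]
ee_rot: [0.986, -0.162, 0.033, 0.009]
contact_force: [-3.5, 3.5, 9.9]
gripper_width: 17.4
grasp_force: 60.9
clock: 29.15
position: [489.2, -312.6, 78.7]
ee_rot: [0.986, -0.162, 0.033, 0.009]
contact_force: [-5.2, 2.5, 14.9]
gripper_width: 17.0
grasp_force: 61.6
clock: 29.4
position: [489.2, -312.7, 78.7]
ee_rot: [0.986, -0.162, 0.033, 0.009]
contact_force: [-6.6, 3.6, 19.8]
gripper_width: 17.2
grasp_force: 62.4
fit6 correction in scoop frame [-0.3   0.4  -0.04  0.35  0.17  0.12] 4893 -0.1576288539185966
[ 549.03444244 -331.87233798    7.61879047] [-18.74527548   0.09297972   0.16965992]
```

```bash
python3 -m creep '{"translation":[[0,0,0.15],[0,0,0.15],[0,0,0.15],[0,0,0.15],[0,0,0.15],[0,0,0.15]],"delta_rot":[[0,0,0],[0,0,0],[0,0,0],[0,0,0],[0,0,0],[0,0,0]],"hand":[1.2,1.2,2.2,3.5,5,5]}'
python3 -m creep '{"translation":[[-0.2,0,2],[-0.5,0.1,5],[-1,0.2,10],[-1.5,0.3,15],[-1.8,0.4,18],[-1.8,0.4,18],[-1.8,0.4,18]],"delta_rot":[[0,0,0],[0,0,0],[0,0,0],[0,0,0],[0,0,0],[0,0,0],[0,0,0]],"hand":[5,5,5,5,5,5,5]}'
python3 - <<'E'
from plan import *
for n in("wrist","top","side"):
    p,P=cloud(n);hsv=cv2.cvtColor(p,cv2.COLOR_RGB2HSV);H,S,V=[hsv[...,i].astype(int) for i in range(3)];X,Y,Z=np.moveaxis(P,-1,0)
    col=((H>100)&(H<130)|(H<18))&(S>150)&(V>50);sc=P[col&(np.hypot(X-520,Y+325)<110)&(Z<150)]
    if len(sc)>200: print(n,len(sc),pose(sc,SCOOP,[549,-332,5,-18.8]))
    ball=(S<50)&(V>110)&(np.hypot(X-550.5,Y-288.6)<48)&(Z<75)&(Z>10)
    for k in(1,):
        n_,l,st,ce=cv2.connectedComponentsWithStats(ball.astype(np.uint8))
        print(n,"can",[(ce[i].round().tolist(),int(st[i,4]),P[l==i].mean(0).round().tolist()) for i in range(1,n_) if st[i,4]>15])
    if n!="wrist":
        L=(P-TR[0])@TR[1].as_matrix();print("in tray above floor:",int(((L[...,2]>14)&(abs(L[...,1])<40)&(L[...,0]>-140)&(L[...,0]<45)).sum()))
E
```

```text
clock: 30.2
position: [488.9, -312.2, 75.9]
ee_rot: [0.986, -0.163, 0.032, 0.008]
contact_force: [1.2, -1.1, 0.9]
gripper_width: 50.2
grasp_force: 0.0
clock: 31.08
position: [470.4, -307.9, 255.1]
ee_rot: [0.986, -0.163, 0.031, 0.008]
contact_force: [-0.0, 0.7, -0.0]
gripper_width: 50.3
grasp_force: 0.0
wrist 5854 (array([ 545.5, -331.1,    4.8,  -19.1]), np.float64(0.5503281628669181))
wrist can []
top can [([104.0, 154.0], 66, [581.0, 302.0, 35.0]), ([117.0, 157.0], 70, [573.0, 267.0, 35.0]), ([97.0, 165.0], 95, [549.0, 321.0, 34.0]), ([108.0, 176.0], 77, [520.0, 289.0, 34.0])]
in tray above floor: 0
side 619 (array([ 544.8, -333.1,    7.1,  -18.2]), np.float64(0.9941135835606687))
side can [([173.0, 282.0], 108, [572.0, 268.0, 30.0]), ([164.0, 292.0], 85, [580.0, 304.0, 32.0])]
in tray above floor: 0
```

All four balls rest inside the canister: their tops read about 35 mm in the top view against 37 mm expected, and nothing is left in the tray. The scoop lies flat on the mat (z = 4.8 mm) and the gripper is clear, so I'm handing in.

```bash
python3 -c "
from bench import *
print(job_done())"
```

```text
the job is handed in; nothing more can be done
None
```

I handed the job in at about 31 s of the 64 s allowed: all four balls are in the canister, and the scoop lies flat and right way up on its mat; on the way it slipped in the grip three times (on the tray's near wall, the balls and the tray's ramp), and wrist-force readings stayed below about 60 N.

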